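# Rock-test heater blocks with a straightedge and seat the proud one

### The arm

A 6-joint arm with a two-finger parallel gripper is mounted at the origin on the work surface. World frame = base frame: x ahead of the robot, y to its left, z up, the work surface at z = 0. Lengths are in mm, angles in rad, forces in N, time in s.
With the tool pointing down it reaches from about 350 to 775 mm from the base axis. Payload 7.3 kg.
Tool frame: the origin (TCP) lies between the finger pads; the fingertips stand tcp_to_tips ahead of it and the grasp point (between the pads) lies 5 mm behind it (tcp_to_tips is the distance from the TCP to the fingertips, in mm); z points along the fingers, x is the direction in which the jaws open and shut, and the axes are right-handed (so a half turn about z gives the same grasp; the last joint's range is limited). The gripper opens to 92 mm and grips with 3 to 60 N. Pads are 19 mm wide; open, the fingers measure 130 mm over their backs; the gripper's body (75 mm by 190 mm) begins 47 mm behind the grasp point.
Start: joints at [1.092, 0.342, 1.524, -0, 1.275, -0.146], TCP at [171.498, 496.218, 240.741] pointing down, gripper open.
Joint ranges: [-2.53, 2.53], [-0.77, 2.02], [0.04, 2.7], [-1, 4.14], [0.28, 2.66], [-3.11, 3.11]. Speed limits (rad/s): [2.57, 2.57, 3.14, 3.14, 3.14, 3.14].

### API

Orientations are given as [roll, pitch, yaw] about the fixed x, y, z axes, in that order (R = Rz(yaw) Ry(pitch) Rx(roll)).
In Python, from plant import * gives the robot as it stands.
- The arm moves only by the tool drive_tool, never from a script. Its argument "deltas" is a list of rows, each an object of numbers: "hand": the gripper's target within -1 to 1 (shut at 1, half-way at 0, fully open at -1); "tx", "ty", "tz": the shift along the tool's x, y, z each as a share of 4 cm, from -1 to 1; "wx", "wy", "wz": the turn, a rotation vector about the tool's x, y, z each as a share of 5 degrees, from -1 to 1. In form: [{"hand": .., "tx": .., "ty": .., "tz": .., "wx": .., "wy": .., "wz": ..}, ...]. A call has 1 to 20 rows; each row shifts and turns the commanded pose from where the row before left it, along the tool's axes as they then stand; what a row does not reach is not made up. A row lasts 1/12 s, in which the tool goes at most 41.7 mm and 7.16 degrees, less where a joint would pass 70% of its speed; a pose out of reach is approached as far as the arm can. A call with a number of a shift or a turn outside -1 to 1 is refused whole. A call with a gripper value outside its range is refused whole. The fingers move at their own pace and stop on an object; the grip force is fixed at half the most. Time passes only in rows, so rows that do not move let the fingers close. It gives the time, the measured TCP pose, the force and the opening at its end, in the units of the state.
- get_obs(): the state, without advancing time (a new reading comes with each control period).
- capture(name): name is "side" or "top" or "wrist"; returns the picture (384x512x3 uint8, red, green, blue); there is no depth.
- camera_model(name): a dict with "fx", "fy", "cx", "cy" (pixels), "D" ([k1, k2, p1, p2, k3] as OpenCV has them; the pictures are not rectified), "rvec" (rotation vector, rad) and "tvec" (3), from world to camera coordinates, as OpenCV has them. Camera axes: x right, y down, z forward; pixel columns grow to the right and rows downward; lengths in mm; the calibration is good to about 2 mm. A picture is of the moment at which its call begins: read the wrist's pose just before it. camera_model takes no time and is no camera call; for the wrist camera it gives the pose at the moment of the call.
- close_job(): hands the job in, once; it reports no verdict.
The state is a dict: "time": time; "joint_positions": joint angles; "dq": joint speeds; "tau": joint torques, N m; "tool_pos": TCP position; "tcp_rot": TCP orientation; "contact_force": force on the tool from outside, world axes, zero at the start; "moment": the same for the moment, N m; "grip_width": finger opening in mm.
Only numpy, scipy, OpenCV 4.12 (cv2) and the standard library are available. Lean on these libraries where they do the work, as an engineer would, in place of code of your own. Each camera call takes 0.05 s, during which the arm holds its last target.

### The job

One of the three tube blocks in the dry-bath heater is not fully down: lower the straightedge lengthwise across the middle of all three blocks and both end rims until it just touches (not dropped, and no block pushed yet), let go, and press first its left end and then its right end (the robot's left and right) down onto the rim, each steadily for a moment, to feel how it rocks. Then press the block that stands proud fully home by pushing down on the straightedge over it, and press the left end and then the right end steadily once more to show that the straightedge lies level and rocks no longer. Hold each end down with a fingertip force of about 6 to 10 N, never press hard, leave the straightedge lying across the heater, and do not disturb the other things on the bench.

Things in the scene. Friction and masses are not known exactly. Their poses are not given: they have to be found in the camera images.
- mat: fixed thin black rubber mat, 240 x 360 x 3 mm; origin under its centre; x to the back, y left, z up. A fixed dry-bath heater, a white housing 210 x 330 mm with its grey panel towards -x, stands centred and square on it on feet of unknown height. Its flat aluminium end rims, 105 to 161 mm left and right of the middle (+y, -y), are therefore 92 to 108 mm above the bench: feel for them
- heater_mid (a point): the middle of the heater in plan, on the mat's upper side, axes as the mat's. Three like aluminium tube blocks, each 88 mm (x) by 64 mm (y), stand in a row in the heater, centres at y = -68, 0, 68 mm. Two have tops 0.5 mm below the rims; one, never known which, is 3 to 4.5 mm above the rims. It is stiff: about 9 N down makes it slide; it stays where left and stops when seated
- edge_grip (a point): centre of the black grip block of the straightedge, a plain aluminium bar 300 mm long, 22 mm wide and 10 mm thick, about 0.13 kg (varies). The grip block, 60 mm long, 22 mm wide, 25 mm high, stands on the middle of the bar. This point is 22.5 mm above the bar's underside, 12.5 mm below the grip's top; x lies along the bar, z up
- edge_end_a (a point): point on the straightedge's underside, 148 mm from its middle along +x (2 mm short of the end); the bar's upper side is 10 mm above it
- edge_end_b (a point): point on the straightedge's underside, 148 mm from its middle along -x (2 mm short of the end); the bar's upper side is 10 mm above it
- edge: the straightedge itself; origin at the middle of its underside, x along the bar, z up. A press of 5 to 10 N on an end is plenty; over 25 N on it with the fingertips is too hard
- tube_rack: bystander: white rack of test tubes, about 78 x 188 x 110 mm, loose on the bench; origin under its centre
- reagent: bystander: amber glass jar, 60 mm wide, 110 mm high; origin under its centre
- mug: bystander: white mug, 80 mm wide, 85 mm high; origin under its centre

How it is judged (in metres and radians):
On the way, in this order (a step that is already met when the one before it is completed fails the run):
1. the straightedge lies across the blocks, let go and at rest (x of edge_grip in the frame of mat between -0.02 and 0.02 m and y of edge_grip in the frame of mat between -0.018 and 0.018 m and angle between the x axis of edge and the y axis of mat, either way round below 0.15 rad and height (world z) of edge_grip between 0.108 and 0.142 m and angle between edge's own z axis and vertical below 0.2 rad and linear speed of edge below 0.02 m/s and angular speed of edge below 0.1 rad/s and contact force between the fingers and edge below 0.1 N), for 0.2 s.
2. its left end is held down with 3 to 15 N and is the lower end (it rocks to the left) (x of edge_grip in the frame of mat between -0.02 and 0.02 m and y of edge_grip in the frame of mat between -0.018 and 0.018 m and angle between the x axis of edge and the y axis of mat, either way round below 0.15 rad and contact force between the fingers and edge between 3 and 15 N and y of the grasp point in the frame of mat above 0.105 m and ((y of edge_end_a in the frame of mat above 0.105 m and angle between edge's own x axis and vertical above 1.5808 rad) or (y of edge_end_b in the frame of mat above 0.105 m and angle between edge's own x axis and vertical below 1.5608 rad))), for 0.2 s.
3. its right end is held down with 3 to 15 N and is now the lower end (it rocks to the right) (x of edge_grip in the frame of mat between -0.02 and 0.02 m and y of edge_grip in the frame of mat between -0.018 and 0.018 m and angle between the x axis of edge and the y axis of mat, either way round below 0.15 rad and contact force between the fingers and edge between 3 and 15 N and y of the grasp point in the frame of mat below -0.105 m and ((y of edge_end_a in the frame of mat below -0.105 m and angle between edge's own x axis and vertical above 1.5808 rad) or (y of edge_end_b in the frame of mat below -0.105 m and angle between edge's own x axis and vertical below 1.5608 rad))), for 0.2 s.
4. the proud block is pressed home; the left end is held down again with 3 to 15 N and the straightedge stays level (x of edge_grip in the frame of mat between -0.02 and 0.02 m and y of edge_grip in the frame of mat between -0.018 and 0.018 m and angle between the x axis of edge and the y axis of mat, either way round below 0.15 rad and angle between edge's own z axis and vertical below 0.02 rad and angle between edge's own x axis and vertical between 1.5628 and 1.5788 rad and contact force between the fingers and edge between 3 and 15 N and y of the grasp point in the frame of mat above 0.105 m), for 0.2 s.
5. the right end is held down again with 3 to 15 N and the straightedge stays level (x of edge_grip in the frame of mat between -0.02 and 0.02 m and y of edge_grip in the frame of mat between -0.018 and 0.018 m and angle between the x axis of edge and the y axis of mat, either way round below 0.15 rad and angle between edge's own z axis and vertical below 0.02 rad and angle between edge's own x axis and vertical between 1.5628 and 1.5788 rad and contact force between the fingers and edge between 3 and 15 N and y of the grasp point in the frame of mat below -0.105 m), for 0.2 s.
At the end, for the whole second after the job is handed in: the straightedge lies at rest and released on the heater, its middle within 20 mm (across) and 18 mm (along) of the middle of the face, along the row of blocks within 0.15 rad, and level along its length within 0.008 rad; the proud block is seated, so that pressing either end no longer tips it (all of step 1 and angle between edge's own z axis and vertical below 0.02 rad and angle between edge's own x axis and vertical between 1.5628 and 1.5788 rad); the robot touches nothing.
It fails at once if the straightedge is pressed by the fingertips with more than 30 N (while not gripped) (contact force between the fingers and edge above 30 N and (x of the grasp point in the frame of edge above 0.055 m or x of the grasp point in the frame of edge below -0.055 m or z of the grasp point in the frame of edge above 0.045 m)).
It fails at once if the straightedge is dropped onto the heater (falls free and level faster than 0.3 m/s) (contact force between the fingers and edge below 0.1 N and angle between edge's own z axis and vertical below 0.02 rad and linear speed of edge above 0.3 m/s and height (world z) of edge_grip above 0.1 m).
It fails at once if the rack of test tubes is moved more than 20 mm or tipped (distance of tube_rack from where it was at the start of the episode above 0.02 m or angle between tube_rack's own z axis and vertical above 0.3 rad).
It fails at once if the amber jar is moved more than 20 mm or tipped (distance of reagent from where it was at the start of the episode above 0.02 m or angle between reagent's own z axis and vertical above 0.3 rad).
It fails at once if the mug is moved more than 20 mm or tipped (distance of mug from where it was at the start of the episode above 0.02 m or angle between mug's own z axis and vertical above 0.3 rad).
It also fails if it takes over 72 s, if anything falls off the work surface, if the arm or the gripper's body presses on something with over 40 N, if the wrist force passes 120 N, or if a joint passes its speed limit or range.

## Working session

There is one attempt and no reset: what is moved stays moved. The work goes in short steps, Python scripts to look and compute and a tool call to move; the robot and the scene stay as the last step left them, time stands still between calls to the robot, and variables do not carry over. Pictures are saved under pics/ and viewed, and the job is handed in when it is done.

Besides the shell and the picture viewer there is one more tool, called after ">>>" by a JSON object that holds its "fn" and its "kwargs", one argument or row to a line. drive_tool: Moves the arm, as the interface text tells. Its arguments: {"type":"object","properties":{"deltas":{"type":"array","items":{"type":"object","properties":{"hand":{"type":"number"},"tx":{"type":"number"},"ty":{"type":"number"},"tz":{"type":"number"},"wx":{"type":"number"},"wy":{"type":"number"},"wz":{"type":"number"}}}}},"required":["deltas"]}

```bash
ls; mkdir -p pics; python3 - <<'E'
from plant import *
import cv2
print(get_obs())
for n in ["side","top","wrist"]:
    print(n,camera_model(n)); cv2.imwrite(f"pics/{n}0.png",capture(n)[:,:,::-1])
E
```

```text
pics
{'time': 0.0, 'joint_positions': array([ 1.09197598e+00,  3.42751272e-01,  1.52502204e+00,  2.49577623e-06,
        1.27539570e+00, -1.46006121e-01]), 'dq': array([ 0.00162333,  0.00163949, -0.00129643, -0.00306511, -0.00049808,
       -0.00030992]), 'tau': array([-5.28622677e-04, -4.31251752e+01, -2.44213057e+01,  7.18204002e-02,
        5.62207494e-02, -1.15008074e-04]), 'tool_pos': array([171.32076119, 495.85082312, 240.02837693]), 'tcp_rot': array([-3.14136095e+00,  1.55924471e-03,  1.23798156e+00]), 'contact_force': array([ 0.24490737, -0.32151221,  0.23825132]), 'moment': array([-0.0491609 , -0.01109425,  0.00365381]), 'grip_width': 91.99572805038335}
side {'fx': 486.2165472912518, 'fy': 486.2165472912518, 'cx': 256.3746551449362, 'cy': 190.41045939089372, 'D': array([-0.10356744,  0.        ,  0.        ,  0.        ,  0.        ]), 'rvec': array([ 2.05589217, -0.67549266,  0.39384487]), 'tvec': array([-454.08213273,  201.82010222, 1163.27078148])}
top {'fx': 444.2399945964095, 'fy': 444.2399945964095, 'cx': 252.79299435944296, 'cy': 188.72468972152035, 'D': array([0.00591082, 0.        , 0.        , 0.        , 0.        ]), 'rvec': array([ 2.08881043, -2.13621345,  0.21863385]), 'tvec': array([ -20.58512212,  556.38611246, 1433.92671556])}
wrist {'fx': 293.85187363475296, 'fy': 293.85187363475296, 'cx': 252.6239310355842, 'cy': 192.5894741131459, 'D': array([-0.01483769,  0.        ,  0.        ,  0.        ,  0.        ]), 'rvec': array([-2.34617157, -1.67362216, -0.25383451]), 'tvec': array([-524.25658819,  -37.53232274,  392.0186727 ])}
```

View pics/top0.png

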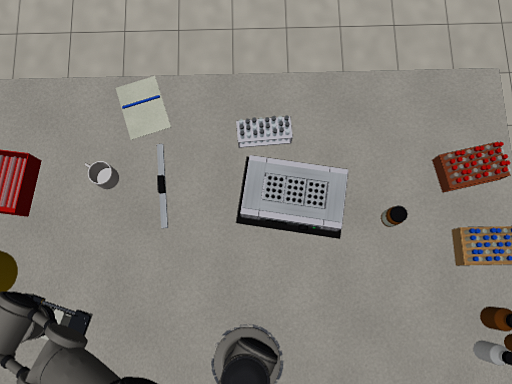

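View pics/side0.png

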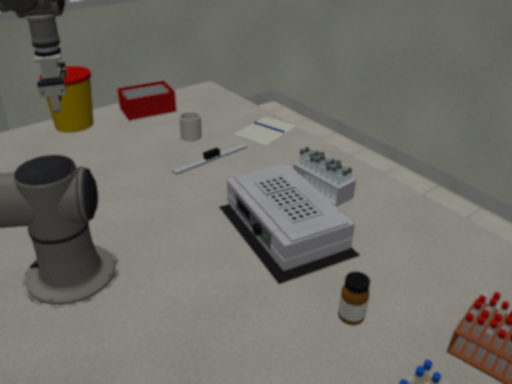

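View pics/wrist0.png

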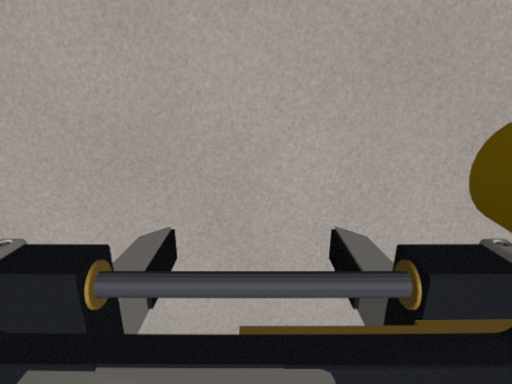

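```bash
python3 -c "
from plant import *
print([x for x in dir() if not x.startswith('_')])
try: print(tcp_to_tips)
except Exception as e: print(e)"
```

```text
['Unreachable', 'camera_model', 'capture', 'close_job', 'get_obs', 'tcp_to_tips']
14.0
```

```bash
cat > h.py <<'E'
from plant import *
import cv2, numpy as np
def ray(n,px,z,m=None):
    m=m or camera_model(n)
    K=np.array([[m['fx'],0,m['cx']],[0,m['fy'],m['cy']],[0,0,1.]])
    R=cv2.Rodrigues(m['rvec'])[0]; C=-R.T@m['tvec']
    p=cv2.undistortPoints(np.array(px,float).reshape(-1,1,2),K,m['D']).reshape(-1,2)
    d=np.c_[p,np.ones(len(p))]@R
    return C+d*((z-C[2])/d[:,2])[:,None]
def proj(n,P,m=None):
    m=m or camera_model(n)
    K=np.array([[m['fx'],0,m['cx']],[0,m['fy'],m['cy']],[0,0,1.]])
    return cv2.projectPoints(np.array(P,float).reshape(-1,1,3),m['rvec'],m['tvec'],K,m['D'])[0].reshape(-1,2)
E
python3 - <<'E'
from h import *
im=cv2.imread('pics/top0.png')
a=cv2.resize(im[130:250,140:240],None,fx=5,fy=5,interpolation=cv2.INTER_CUBIC)
b=cv2.resize(im[140:250,220:360],None,fx=5,fy=5,interpolation=cv2.INTER_CUBIC)
cv2.imwrite('pics/a.png',a);cv2.imwrite('pics/b.png',b)
# grip: dark
g=im.max(2)
m=((g<60)*255).astype(np.uint8); m[:, :150]=0; m[:,175:]=0; m[:160]=0;m[230:]=0
ys,xs=np.nonzero(m); print(len(xs),xs.mean(),ys.mean(),cv2.minAreaRect(np.c_[xs,ys].astype(np.float32)))
print('grip',ray('top',[[xs.mean(),ys.mean()]],35))
# bar: bright
hsv=cv2.cvtColor(im,cv2.COLOR_BGR2HSV)
m=((hsv[...,1]<40)&(hsv[...,2]>165)*1>0).astype(np.uint8)
m=((im[...,0].astype(int)-im[...,2]>2)&(g>120)).astype(np.uint8); m[:, :150]=0; m[:,175:]=0; m[:138]=0;m[235:]=0
ys,xs=np.nonzero(m); print(len(xs),cv2.minAreaRect(np.c_[xs,ys].astype(np.float32)))
r=cv2.minAreaRect(np.c_[xs,ys].astype(np.float32)); print(ray('top',cv2.boxPoints(r),10)); print(ray('top',[r[0]],10))
# mat
m=((g<45)).astype(np.uint8); m[:150]=0;m[245:]=0;m[:,:230]=0;m[:,355:]=0
n,l,s,c=cv2.connectedComponentsWithStats(m); print(s[s[:,4]>30])
E
```

```text
127 161.1968503937008 183.98425196850394 ((161.5, 183.5), (17.0, 7.0), 90.0)
grip [[584.16502252 279.50543214  35.        ]]
385 ((161.6077880859375, 185.49417114257812), (83.36477661132812, 5.8563151359558105), 86.90594482421875)
[[735.1956785  304.47543029  10.        ]
 [735.89509063 283.78949395  10.        ]
 [439.37227842 262.6836309   10.        ]
 [438.74300145 282.575878    10.        ]]
[[584.39122316 283.18727838  10.        ]]
[[     0      0    512    384 195426]
 [   236    157    105     82    927]]
```

View pics/b.png

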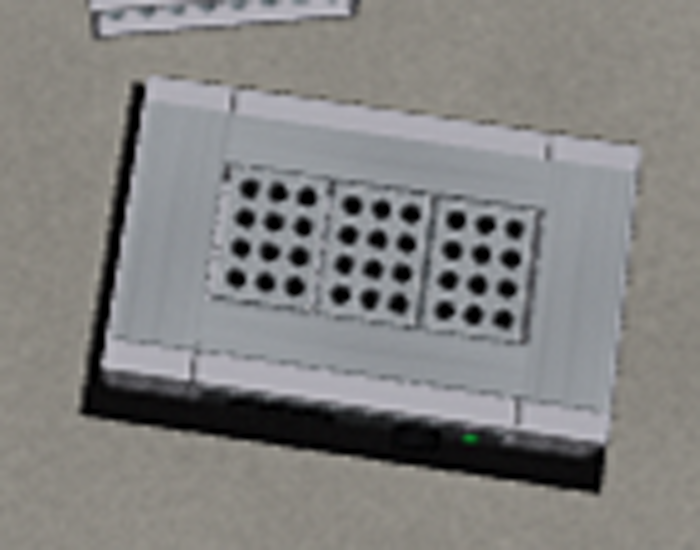

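View pics/a.png

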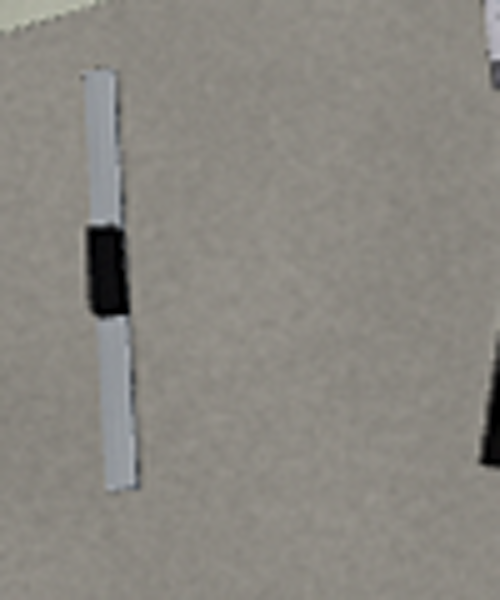

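```bash

python3 - <<'E'
from h import *
f=lambda L,z: ray('top',[((u+.5)/5-.5+220,(v+.5)/5-.5+140) for u,v in L],z)
for z in (92,100,108):
    c=f([(150,78),(640,146),(605,442),(104,371)],z); print(c.round(1).tolist()); print('mid',c.mean(0), [np.linalg.norm(c[i]-c[(i+1)%4]).round(1) for i in range(4)], [np.arctan2(*(c[i]-c[j])[:2]).round(4) for i,j in((0,1),(3,2))],)
    print([np.arctan2(*(c[i]-c[j])[[1,0]]).round(4) for i,j in((0,1),(3,2),(0,3),(1,2))])
    h=f([(234,165),(544,207),(527,343),(210,298)],z);print('blocks',h.mean(0))
m=f([(82,413),(600,492)],3);print(m,np.linalg.norm(m[0]-m[1]))
d=(m[0]-m[1])/np.linalg.norm(m[0]-m[1]); n=np.array([d[1],-d[0],0]); print('mat mid',m.mean(0)+n*120, np.arctan2(d[1],d[0])-np.pi/2)
a=lambda L,z: ray('top',[((u+.5)/5-.5+140,(v+.5)/5-.5+130) for u,v in L],z)
print(a([(84,71),(116,70)],10),a([(107,490),(136,487)],10),a([(107,270)],35))
E
```

```text
[[662.9, -24.9, 92.0], [608.8, -347.9, 92.0], [413.1, -312.5, 92.0], [466.5, 9.0, 92.0]]
mid [ 537.82179194 -169.06136377   92.        ] [np.float64(327.5), np.float64(198.8), np.float64(325.9), np.float64(199.3)] [np.float64(0.166), np.float64(0.1645)]
[np.float64(1.4048), np.float64(1.4063), np.float64(-0.1709), np.float64(-0.1792)]
blocks [ 540.63679636 -172.0258625    92.        ]
[[660.6, -24.9, 100.0], [606.7, -346.1, 100.0], [412.2, -310.9, 100.0], [465.3, 8.8, 100.0]]
mid [ 536.20754359 -168.27984891  100.        ] [np.float64(325.7), np.float64(197.7), np.float64(324.0), np.float64(198.2)] [np.float64(0.166), np.float64(0.1645)]
[np.float64(1.4048), np.float64(1.4063), np.float64(-0.1709), np.float64(-0.1792)]
blocks [ 539.00674945 -171.22771008  100.        ]
[[658.2, -24.9, 108.0], [604.7, -344.3, 108.0], [411.3, -309.3, 108.0], [464.1, 8.6, 108.0]]
mid [ 534.59329524 -167.49833405  108.        ] [np.float64(323.8), np.float64(196.6), np.float64(322.2), np.float64(197.0)] [np.float64(0.166), np.float64(0.1645)]
[np.float64(1.4048), np.float64(1.4063), np.float64(-0.1709), np.float64(-0.1792)]
blocks [ 537.37670254 -170.42955765  108.        ]
[[ 451.26878228   26.9866579     3.        ]
 [ 389.31723182 -324.57125847    3.        ]] 356.97473743806034
mat mid [ 538.47209801 -169.61782454    3.        ] -0.1744292082899368
[[736.05151727 304.61489303  10.        ]
 [736.27707409 281.96239514  10.        ]] [[437.62273798 282.32750045  10.        ]
 [439.22633384 262.61805771  10.        ]] [[585.52629485 280.20514488  35.        ]]
```

>>> {"fn": "drive_tool", "kwargs": {
  "deltas": [
    {"hand": -1,"ty": 0.4,"tx": -0.06},
    {"hand": -1,"ty": 0.7,"tx": -0.1},
    {"hand": -1,"ty": 0.7,"tx": -0.1},
    {"hand": -1,"ty": 0.7,"tx": -0.1},
    {"hand": -1,"ty": 0.7,"tx": -0.1},
    {"hand": -1,"ty": 0.7,"tx": -0.1},
    {"hand": -1,"ty": 0.7,"tx": -0.1},
    {"hand": -1,"ty": 0.7,"tx": -0.1},
    {"hand": -1,"ty": 0.7,"tx": -0.1},
    {"hand": -1,"ty": 0.7,"tx": -0.1},
    {"hand": -1,"ty": 0.7,"tx": -0.1},
    {"hand": -1,"ty": 0.7,"tx": -0.1},
    {"hand": -1,"ty": 0.7,"tx": -0.1},
    {"hand": -1,"ty": 0.7,"tx": -0.1},
    {"hand": -1,"ty": 0.7,"tx": -0.1},
    {"hand": -1,"ty": 0.7,"tx": -0.1},
    {"hand": -1,"ty": 0.5,"tx": -0.06},
    {"hand": -1,"ty": 0.15,"tx": -0.04}
  ]
}}

```text
invalid input
```

>>> {"fn": "drive_tool", "kwargs": {
  "deltas": [
    {"hand": -1,"wz": -0.92,"tz": 0.4},
    {"hand": -1,"wz": -0.92,"tz": 0.4},
    {"hand": -1,"wz": -0.92,"tz": 0.4},
    {"hand": -1,"wz": -0.92,"tz": 0.3},
    {"hand": -1,"wz": -0.92,"tz": 0.2},
    {"hand": -1},
    {"hand": -1}
  ]
}}

```text
invalid input
```

```bash
python3 - <<'E'
from h import *
o=get_obs();print(o['time'],o['tool_pos'],o['tcp_rot'],o['contact_force'])
m=camera_model('wrist'); im=capture('wrist')[:,:,::-1]; cv2.imwrite('pics/w1.png',im)
np.save('w1m.npy',m,allow_pickle=True)
E
```

```text
0.15 [171.3621263  495.93661713 240.21925332] [-3.14143784e+00  1.13726765e-03  1.23795869e+00] [ 0.76718829 -0.63225877 -0.39601189]
```

View pics/w1.png

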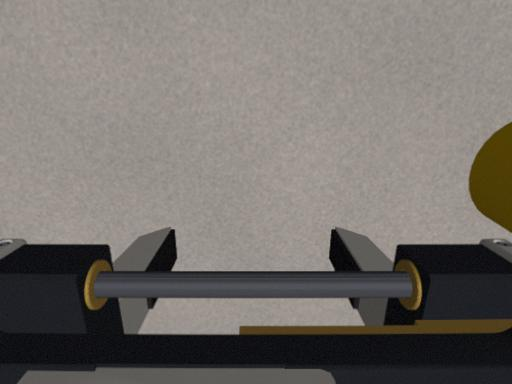

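>>> {"fn": "drive_tool", "kwargs": {
  "deltas": [
    {"hand": -1,"tx": -0.06,"ty": 0.4,"tz": 0,"wx": 0,"wy": 0,"wz": 0},
    {"hand": -1,"tx": -0.1,"ty": 0.7,"tz": 0,"wx": 0,"wy": 0,"wz": 0},
    {"hand": -1,"tx": -0.1,"ty": 0.7,"tz": 0,"wx": 0,"wy": 0,"wz": 0},
    {"hand": -1,"tx": -0.1,"ty": 0.7,"tz": 0,"wx": 0,"wy": 0,"wz": 0},
    {"hand": -1,"tx": -0.1,"ty": 0.7,"tz": 0,"wx": 0,"wy": 0,"wz": 0},
    {"hand": -1,"tx": -0.1,"ty": 0.7,"tz": 0,"wx": 0,"wy": 0,"wz": 0},
    {"hand": -1,"tx": -0.1,"ty": 0.7,"tz": 0,"wx": 0,"wy": 0,"wz": 0},
    {"hand": -1,"tx": -0.1,"ty": 0.7,"tz": 0,"wx": 0,"wy": 0,"wz": 0},
    {"hand": -1,"tx": -0.1,"ty": 0.7,"tz": 0,"wx": 0,"wy": 0,"wz": 0},
    {"hand": -1,"tx": -0.1,"ty": 0.7,"tz": 0,"wx": 0,"wy": 0,"wz": 0},
    {"hand": -1,"tx": -0.1,"ty": 0.7,"tz": 0,"wx": 0,"wy": 0,"wz": 0},
    {"hand": -1,"tx": -0.1,"ty": 0.7,"tz": 0,"wx": 0,"wy": 0,"wz": 0},
    {"hand": -1,"tx": -0.1,"ty": 0.7,"tz": 0,"wx": 0,"wy": 0,"wz": 0},
    {"hand": -1,"tx": -0.1,"ty": 0.7,"tz": 0,"wx": 0,"wy": 0,"wz": 0},
    {"hand": -1,"tx": -0.1,"ty": 0.7,"tz": 0,"wx": 0,"wy": 0,"wz": 0},
    {"hand": -1,"tx": -0.1,"ty": 0.7,"tz": 0,"wx": 0,"wy": 0,"wz": 0},
    {"hand": -1,"tx": -0.06,"ty": 0.5,"tz": 0,"wx": 0,"wy": 0,"wz": 0},
    {"hand": -1,"tx": -0.04,"ty": 0.15,"tz": 0,"wx": 0,"wy": 0,"wz": 0}
  ]
}}

```text
time: 1.7
tool_pos: [588.8, 280.5, 239.8]
tcp_rot: [3.141, 0.001, 1.235]
contact_force: [0.0, -0.8, -1.4]
grip_width: 91.7
```

>>> {"fn": "drive_tool", "kwargs": {
  "deltas": [
    {"hand": -1,"tx": 0,"ty": 0,"tz": 0.4,"wx": 0,"wy": 0,"wz": -0.92},
    {"hand": -1,"tx": 0,"ty": 0,"tz": 0.4,"wx": 0,"wy": 0,"wz": -0.92},
    {"hand": -1,"tx": 0,"ty": 0,"tz": 0.4,"wx": 0,"wy": 0,"wz": -0.92},
    {"hand": -1,"tx": 0,"ty": 0,"tz": 0.3,"wx": 0,"wy": 0,"wz": -0.92},
    {"hand": -1,"tx": 0,"ty": 0,"tz": 0.2,"wx": 0,"wy": 0,"wz": -0.92},
    {"hand": -1,"tx": 0,"ty": 0,"tz": 0,"wx": 0,"wy": 0,"wz": 0},
    {"hand": -1,"tx": 0,"ty": 0,"tz": 0,"wx": 0,"wy": 0,"wz": 0}
  ]
}}

```text
time: 2.28
tool_pos: [585.7, 282.9, 172.5]
tcp_rot: [-3.14, 0.0, 1.638]
contact_force: [0.0, 0.4, 0.5]
grip_width: 92.0
```

```bash
python3 - <<'E'
from h import *
o=get_obs();print(o['time'],o['tool_pos'],o['tcp_rot'],o['contact_force'])
m=camera_model('wrist'); im=capture('wrist')[:,:,::-1]; cv2.imwrite('pics/w1.png',im)
np.save('w1m.npy',m,allow_pickle=True)
E
```

```text
2.2833 [585.72009054 282.89995289 172.48345298] [-3.14037270e+00  5.95930526e-05  1.63754302e+00] [0.04083468 0.38277107 0.49759774]
```

View pics/w1.png

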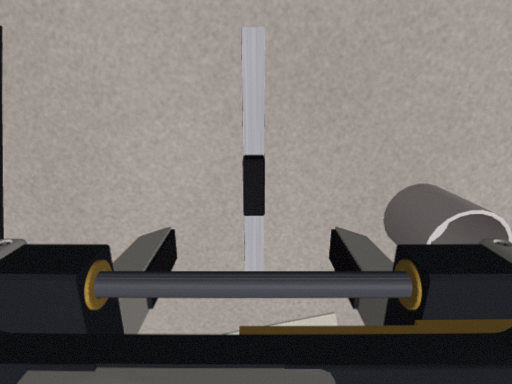

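```bash
python3 - <<'E'
from h import *
m=np.load('w1m.npy',allow_pickle=True).item()
im=cv2.imread('pics/w1.png')
R=cv2.Rodrigues(m['rvec'])[0];print('cam',-R.T@m['tvec'],R[2])
g=im.max(2); k=(g<60).astype(np.uint8); k[:, :235]=0;k[:,275:]=0;k[:140]=0;k[235:]=0
ys,xs=np.nonzero(k);print(xs.min(),xs.max(),ys.min(),ys.max())
for r in (160,170,180,190,200,210):
    c=np.nonzero(k[r])[0]; print(r,c.min(),c.max(),ray('wrist',[[c.min()-.5,r],[c.max()+.5,r]],35,m).round(1).tolist())
print(ray('wrist',[[254,ys.min()-.5],[254,ys.max()+.5]],35,m).round(1))
# bar edges
for r in (35,60,90,120,145,230,255):
    row=im[r].astype(int); b=np.nonzero((row[225:290,0]-row[225:290,2]>0))[0]+225
    if len(b): print(r,b.min(),b.max(),ray('wrist',[[(b.min()+b.max())/2,r]],10,m).round(1))
E
```

```text
cam [504.15826144 277.8316203  316.58374986] [ 0.29751312  0.01945256 -0.95451954]
243 264 155 215
160 243 264 [[559.5, 271.5, 35.0], [558.1, 292.8, 35.0]]
170 243 264 [[569.4, 272.1, 35.0], [568.0, 293.6, 35.0]]
180 243 264 [[579.6, 272.7, 35.0], [578.1, 294.4, 35.0]]
190 244 263 [[589.8, 274.3, 35.0], [588.5, 294.2, 35.0]]
200 244 263 [[600.4, 274.9, 35.0], [599.0, 295.1, 35.0]]
210 244 263 [[611.2, 275.5, 35.0], [609.8, 295.9, 35.0]]
[[553.4 282.3  35. ]
 [616.5 286.7  35. ]]
35 242 264 [[444.9 273.9  10. ]]
60 242 263 [[466.6 274.9  10. ]]
90 243 263 [[493.8 277.3  10. ]]
120 243 263 [[522.6 279.2  10. ]]
145 244 263 [[547.9 281.5  10. ]]
230 245 262 [[644.2 288.1  10. ]]
255 245 262 [[676.1 290.3  10. ]]
```

>>> {"fn": "drive_tool", "kwargs": {
  "deltas": [
    {"hand": -1,"tx": 0.03,"ty": 0.02,"tz": 0.4,"wx": 0,"wy": 0,"wz": -0.04},
    {"hand": -1,"tx": 0,"ty": 0,"tz": 0.6,"wx": 0,"wy": 0,"wz": 0},
    {"hand": -1,"tx": 0,"ty": 0,"tz": 0.7,"wx": 0,"wy": 0,"wz": 0},
    {"hand": -1,"tx": 0,"ty": 0,"tz": 0.7,"wx": 0,"wy": 0,"wz": 0},
    {"hand": -1,"tx": 0,"ty": 0,"tz": 0.6,"wx": 0,"wy": 0,"wz": 0},
    {"hand": -1,"tx": 0,"ty": 0,"tz": 0.4,"wx": 0,"wy": 0,"wz": 0},
    {"hand": -1,"tx": 0,"ty": 0,"tz": 0.25,"wx": 0,"wy": 0,"wz": 0},
    {"hand": -1,"tx": 0,"ty": 0,"tz": 0.12,"wx": 0,"wy": 0,"wz": 0},
    {"hand": -1,"tx": 0,"ty": 0,"tz": 0,"wx": 0,"wy": 0,"wz": 0},
    {"hand": 1,"tx": 0,"ty": 0,"tz": 0,"wx": 0,"wy": 0,"wz": 0},
    {"hand": 1,"tx": 0,"ty": 0,"tz": 0,"wx": 0,"wy": 0,"wz": 0},
    {"hand": 1,"tx": 0,"ty": 0,"tz": 0,"wx": 0,"wy": 0,"wz": 0},
    {"hand": 1,"tx": 0,"ty": 0,"tz": 0,"wx": 0,"wy": 0,"wz": 0},
    {"hand": 1,"tx": 0,"ty": 0,"tz": 0,"wx": 0,"wy": 0,"wz": 0},
    {"hand": 1,"tx": 0,"ty": 0,"tz": 0,"wx": 0,"wy": 0,"wz": 0}
  ]
}}

```text
time: 3.58
tool_pos: [587.3, 283.8, 22.3]
tcp_rot: [3.141, -0.0, 1.643]
contact_force: [-0.6, -0.7, 0.3]
grip_width: 56.6
```

>>> {"fn": "drive_tool", "kwargs": {
  "deltas": [
    {"hand": 1,"tx": 0,"ty": 0,"tz": 0,"wx": 0,"wy": 0,"wz": 0},
    {"hand": 1,"tx": 0,"ty": 0,"tz": 0,"wx": 0,"wy": 0,"wz": 0},
    {"hand": 1,"tx": 0,"ty": 0,"tz": 0,"wx": 0,"wy": 0,"wz": 0},
    {"hand": 1,"tx": 0,"ty": 0,"tz": 0,"wx": 0,"wy": 0,"wz": 0},
    {"hand": 1,"tx": 0,"ty": 0,"tz": 0,"wx": 0,"wy": 0,"wz": 0},
    {"hand": 1,"tx": 0,"ty": 0,"tz": 0,"wx": 0,"wy": 0,"wz": 0},
    {"hand": 1,"tx": 0,"ty": 0,"tz": 0,"wx": 0,"wy": 0,"wz": 0},
    {"hand": 1,"tx": 0,"ty": 0,"tz": 0,"wx": 0,"wy": 0,"wz": 0}
  ]
}}

```text
time: 4.25
tool_pos: [587.2, 283.8, 21.9]
tcp_rot: [3.142, -0.0, 1.643]
contact_force: [0.5, 1.2, -0.2]
grip_width: 22.1
```

>>> {"fn": "drive_tool", "kwargs": {
  "deltas": [
    {"hand": 1,"tx": 0,"ty": 0,"tz": -0.2,"wx": 0,"wy": 0,"wz": 0},
    {"hand": 1,"tx": 0,"ty": 0,"tz": -0.5,"wx": 0,"wy": 0,"wz": 0},
    {"hand": 1,"tx": 0,"ty": 0,"tz": -0.7,"wx": 0,"wy": 0,"wz": 0},
    {"hand": 1,"tx": 0,"ty": 0,"tz": -0.7,"wx": 0,"wy": 0,"wz": 0},
    {"hand": 1,"tx": 0,"ty": 0,"tz": -0.7,"wx": 0,"wy": 0,"wz": 0},
    {"hand": 1,"tx": 0,"ty": 0,"tz": -0.7,"wx": 0,"wy": 0,"wz": 0},
    {"hand": 1,"tx": 0,"ty": 0,"tz": -0.5,"wx": 0,"wy": 0,"wz": 0},
    {"hand": 1,"tx": 0,"ty": 0,"tz": -0.2,"wx": 0,"wy": 0,"wz": 0}
  ]
}}

```text
time: 4.92
tool_pos: [588.3, 284.2, 194.3]
tcp_rot: [3.136, -0.002, 1.643]
contact_force: [0.0, 1.1, -1.7]
grip_width: 21.7
```

>>> {"fn": "drive_tool", "kwargs": {
  "deltas": [
    {"hand": 1,"tx": -0.3,"ty": -0.055,"tz": 0,"wx": 0,"wy": 0,"wz": 0},
    {"hand": 1,"tx": -0.5,"ty": -0.09,"tz": 0,"wx": 0,"wy": 0,"wz": 0},
    {"hand": 1,"tx": -0.63,"ty": -0.115,"tz": 0,"wx": 0,"wy": 0,"wz": 0},
    {"hand": 1,"tx": -0.63,"ty": -0.115,"tz": 0,"wx": 0,"wy": 0,"wz": 0},
    {"hand": 1,"tx": -0.63,"ty": -0.115,"tz": 0,"wx": 0,"wy": 0,"wz": 0},
    {"hand": 1,"tx": -0.63,"ty": -0.115,"tz": 0,"wx": 0,"wy": 0,"wz": 0},
    {"hand": 1,"tx": -0.63,"ty": -0.115,"tz": 0,"wx": 0,"wy": 0,"wz": 0},
    {"hand": 1,"tx": -0.63,"ty": -0.115,"tz": 0,"wx": 0,"wy": 0,"wz": 0},
    {"hand": 1,"tx": -0.63,"ty": -0.115,"tz": 0,"wx": 0,"wy": 0,"wz": 0},
    {"hand": 1,"tx": -0.63,"ty": -0.115,"tz": 0,"wx": 0,"wy": 0,"wz": 0},
    {"hand": 1,"tx": -0.63,"ty": -0.115,"tz": 0,"wx": 0,"wy": 0,"wz": 0},
    {"hand": 1,"tx": -0.63,"ty": -0.115,"tz": 0,"wx": 0,"wy": 0,"wz": 0},
    {"hand": 1,"tx": -0.63,"ty": -0.115,"tz": 0,"wx": 0,"wy": 0,"wz": 0},
    {"hand": 1,"tx": -0.63,"ty": -0.115,"tz": 0,"wx": 0,"wy": 0,"wz": 0},
    {"hand": 1,"tx": -0.63,"ty": -0.115,"tz": 0,"wx": 0,"wy": 0,"wz": 0},
    {"hand": 1,"tx": -0.63,"ty": -0.115,"tz": 0,"wx": 0,"wy": 0,"wz": 0},
    {"hand": 1,"tx": -0.63,"ty": -0.115,"tz": 0,"wx": 0,"wy": 0,"wz": 0},
    {"hand": 1,"tx": -0.63,"ty": -0.115,"tz": 0,"wx": 0,"wy": 0,"wz": 0},
    {"hand": 1,"tx": -0.25,"ty": -0.04,"tz": 0,"wx": 0,"wy": 0,"wz": 0},
    {"hand": 1,"tx": -0.1,"ty": -0.02,"tz": 0,"wx": 0,"wy": 0,"wz": 0}
  ]
}}

```text
time: 6.58
tool_pos: [536.5, -171.9, 188.3]
tcp_rot: [-3.139, -0.001, 1.64]
contact_force: [-0.4, 1.1, -1.2]
grip_width: 21.7
```

>>> {"fn": "drive_tool", "kwargs": {
  "deltas": [
    {"hand": 1,"tx": 0,"ty": 0,"tz": 0,"wx": 0,"wy": 0,"wz": 0.5},
    {"hand": 1,"tx": 0,"ty": 0,"tz": 0,"wx": 0,"wy": 0,"wz": 1},
    {"hand": 1,"tx": 0,"ty": 0,"tz": 0,"wx": 0,"wy": 0,"wz": 1},
    {"hand": 1,"tx": 0,"ty": 0,"tz": 0,"wx": 0,"wy": 0,"wz": 1},
    {"hand": 1,"tx": 0,"ty": 0,"tz": 0,"wx": 0,"wy": 0,"wz": 1},
    {"hand": 1,"tx": 0,"ty": 0,"tz": 0,"wx": 0,"wy": 0,"wz": 1},
    {"hand": 1,"tx": 0,"ty": 0,"tz": 0,"wx": 0,"wy": 0,"wz": 1},
    {"hand": 1,"tx": 0,"ty": 0,"tz": 0,"wx": 0,"wy": 0,"wz": 1},
    {"hand": 1,"tx": 0,"ty": 0,"tz": 0,"wx": 0,"wy": 0,"wz": 1},
    {"hand": 1,"tx": 0,"ty": 0,"tz": 0,"wx": 0,"wy": 0,"wz": 1},
    {"hand": 1,"tx": 0,"ty": 0,"tz": 0,"wx": 0,"wy": 0,"wz": 1},
    {"hand": 1,"tx": 0,"ty": 0,"tz": 0,"wx": 0,"wy": 0,"wz": 1},
    {"hand": 1,"tx": 0,"ty": 0,"tz": 0,"wx": 0,"wy": 0,"wz": 1},
    {"hand": 1,"tx": 0,"ty": 0,"tz": 0,"wx": 0,"wy": 0,"wz": 1},
    {"hand": 1,"tx": 0,"ty": 0,"tz": 0,"wx": 0,"wy": 0,"wz": 1},
    {"hand": 1,"tx": 0,"ty": 0,"tz": 0,"wx": 0,"wy": 0,"wz": 1},
    {"hand": 1,"tx": 0,"ty": 0,"tz": 0,"wx": 0,"wy": 0,"wz": 1},
    {"hand": 1,"tx": 0,"ty": 0,"tz": 0,"wx": 0,"wy": 0,"wz": 1},
    {"hand": 1,"tx": 0,"ty": 0,"tz": 0,"wx": 0,"wy": 0,"wz": 1},
    {"hand": 1,"tx": 0,"ty": 0,"tz": 0,"wx": 0,"wy": 0,"wz": 1}
  ]
}}

```text
time: 8.25
tool_pos: [537.4, -168.8, 189.0]
tcp_rot: [-3.14, 0.002, -0.062]
contact_force: [0.4, 0.4, -1.4]
grip_width: 21.6
```

>>> {"fn": "drive_tool", "kwargs": {
  "deltas": [
    {"hand": 1,"tx": 0,"ty": 0,"tz": 0,"wx": 0,"wy": 0,"wz": 0.8},
    {"hand": 1,"tx": 0,"ty": 0,"tz": 0,"wx": 0,"wy": 0,"wz": 0.5},
    {"hand": 1,"tx": 0,"ty": 0,"tz": 0,"wx": 0,"wy": 0,"wz": 0},
    {"hand": 1,"tx": 0,"ty": 0,"tz": 0,"wx": 0,"wy": 0,"wz": 0},
    {"hand": 1,"tx": 0,"ty": 0,"tz": 0,"wx": 0,"wy": 0,"wz": 0}
  ]
}}

```text
time: 8.67
tool_pos: [537.7, -169.5, 189.5]
tcp_rot: [-3.141, 0.001, -0.17]
contact_force: [-0.1, -1.2, -1.8]
grip_width: 22.0
```

```bash
python3 - <<'E'
from h import *
o=get_obs();print(o['time'],o['tool_pos'],o['tcp_rot'],o['contact_force'],o['moment'],o['grip_width'])
m=camera_model('wrist'); im=capture('wrist')[:,:,::-1]; cv2.imwrite('pics/w2.png',im)
np.save('w2m.npy',m,allow_pickle=True)
cv2.imwrite('pics/t2.png',cv2.resize(np.ascontiguousarray(capture('top')[120:260,200:380,::-1]),None,fx=4,fy=4))
cv2.imwrite('pics/s2.png',capture('side')[:,:,::-1])
E
```

```text
8.6667 [ 537.72137467 -169.5113827   189.47451454] [-3.14109064e+00  8.73438616e-04 -1.70275356e-01] [-0.13732448 -1.1620011  -1.79371205] [-0.14517816  0.04722527 -0.07987277] 21.99997820091496
```

View pics/w2.png

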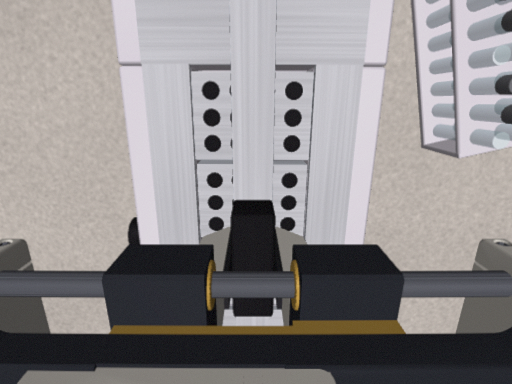

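View pics/s2.png

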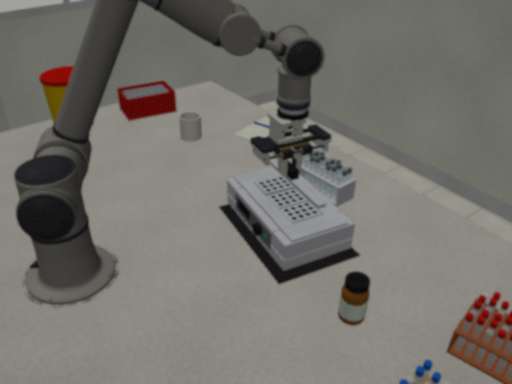

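View pics/t2.png

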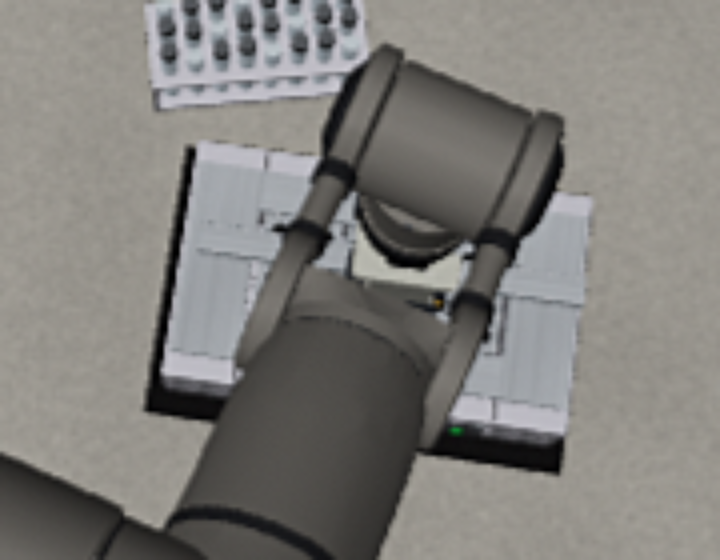

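```bash
python3 - <<'E'
from h import *
m=np.load('w2m.npy',allow_pickle=True).item()
im=cv2.imread('pics/w2.png')
c,s=np.cos(-.17),np.sin(-.17)
def tom(P): d=P[:,:2]-[538,-170]; return np.c_[d[:,0]*c+d[:,1]*s, -d[:,0]*s+d[:,1]*c].round(1)
for z in (95,100,105):
  print(z,'block L outer corners',tom(ray('wrist',[[192,67],[314,67]],z,m)).tolist(),'seam L/M',tom(ray('wrist',[[195,162],[310,162]],z,m)).tolist(),'housing@ row150',tom(ray('wrist',[[132,150],[374,150]],z,m)).tolist())
  b=tom(ray('wrist',[[231.5,100],[275,100],[231.5,40],[275.5,40]],z,m)) 
b=tom(ray('wrist',[[231.5,20],[275.5,20],[233,150],[273.5,150]],177.5,m)); print('bar',b.tolist())
cv2.imwrite('pics/w2c.png',cv2.resize(im[0:240,110:400],None,fx=2.5,fy=2.5,interpolation=cv2.INTER_CUBIC))
E
```

```text
95 block L outer corners [[-46.7, 106.1], [45.1, 106.1]] seam L/M [[-48.5, 33.4], [46.3, 33.5]] housing@ row150 [[-99.5, 43.4], [98.0, 43.6]]
100 block L outer corners [[-45.7, 105.6], [44.2, 105.6]] seam L/M [[-47.5, 34.5], [45.3, 34.5]] housing@ row150 [[-97.4, 44.2], [95.9, 44.4]]
105 block L outer corners [[-44.7, 105.1], [43.2, 105.1]] seam L/M [[-46.5, 35.5], [44.3, 35.6]] housing@ row150 [[-95.3, 45.0], [93.9, 45.2]]
bar [[-10.9, 118.4], [9.8, 118.4], [-11.4, 56.8], [10.2, 56.8]]
```

View pics/w2c.png

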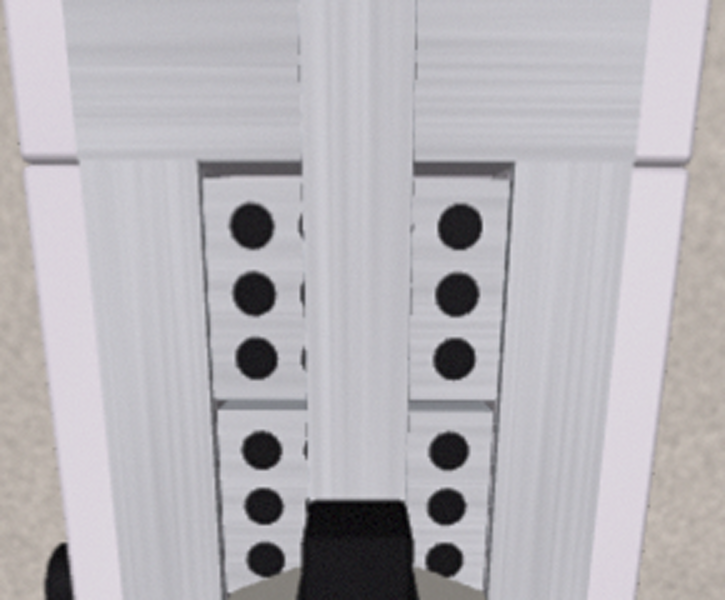

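>>> {"fn": "drive_tool", "kwargs": {
  "deltas": [
    {"hand": 1,"tx": 0,"ty": 0,"tz": 0.1,"wx": 0,"wy": 0,"wz": 0},
    {"hand": 1,"tx": 0,"ty": 0,"tz": 0.25,"wx": 0,"wy": 0,"wz": 0},
    {"hand": 1,"tx": 0,"ty": 0,"tz": 0.3,"wx": 0,"wy": 0,"wz": 0},
    {"hand": 1,"tx": 0,"ty": 0,"tz": 0.3,"wx": 0,"wy": 0,"wz": 0},
    {"hand": 1,"tx": 0,"ty": 0,"tz": 0.2,"wx": 0,"wy": 0,"wz": 0},
    {"hand": 1,"tx": 0,"ty": 0,"tz": 0.1,"wx": 0,"wy": 0,"wz": 0},
    {"hand": 1,"tx": 0,"ty": 0,"tz": 0.05,"wx": 0,"wy": 0,"wz": 0},
    {"hand": 1,"tx": 0,"ty": 0,"tz": 0,"wx": 0,"wy": 0,"wz": 0},
    {"hand": 1,"tx": 0,"ty": 0,"tz": 0,"wx": 0,"wy": 0,"wz": 0},
    {"hand": 1,"tx": 0,"ty": 0,"tz": 0,"wx": 0,"wy": 0,"wz": 0}
  ]
}}

```text
time: 9.65
tool_pos: [538.3, -170.3, 138.5]
tcp_rot: [3.141, -0.001, -0.172]
contact_force: [-0.5, 0.2, -2.0]
grip_width: 21.6
```

```bash
python3 - <<'E'
from h import *
for i in range(3):
    o=get_obs();print(o['time'],o['tool_pos'],o['contact_force'],o['moment']); im=capture('side')
cv2.imwrite('pics/s3.png',cv2.resize(np.ascontiguousarray(im[130:290,200:380,::-1]),None,fx=4,fy=3.7))
cv2.imwrite('pics/w3.png',capture('wrist')[:,:,::-1])
E
```

```text
9.65 [ 538.29940153 -170.28033814  138.48373745] [-0.51635467  0.18303062 -2.01131362] [-0.11454245  0.06627952 -0.01055914]
9.7 [ 538.26511689 -170.29030679  138.48895222] [-0.45569465  0.67993735 -1.79621564] [-0.06798755  0.01834461  0.00708871]
9.75 [ 538.24998716 -170.23766067  138.48067823] [-0.51241875  0.394316   -1.53010265] [-0.18836188  0.07155352  0.0421568 ]
```

View pics/s3.png

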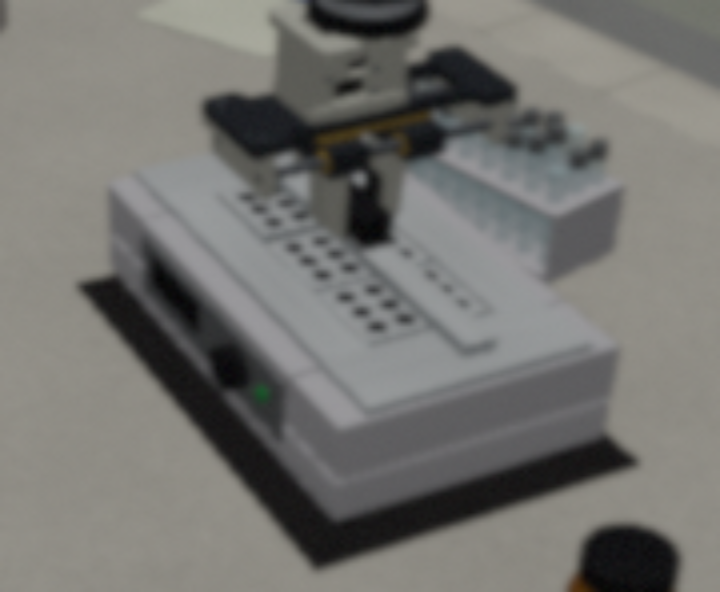

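View pics/w3.png

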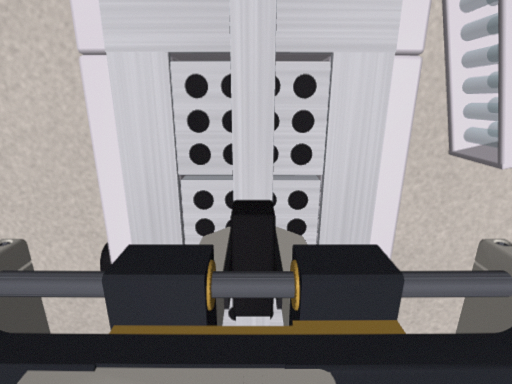

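>>> {"fn": "drive_tool", "kwargs": {
  "deltas": [
    {"hand": 1,"tx": 0,"ty": 0,"tz": 0.025,"wx": 0,"wy": 0,"wz": 0},
    {"hand": 1,"tx": 0,"ty": 0,"tz": 0.025,"wx": 0,"wy": 0,"wz": 0},
    {"hand": 1,"tx": 0,"ty": 0,"tz": 0.025,"wx": 0,"wy": 0,"wz": 0},
    {"hand": 1,"tx": 0,"ty": 0,"tz": 0,"wx": 0,"wy": 0,"wz": 0}
  ]
}}

```text
time: 10.18
tool_pos: [537.8, -170.1, 134.6]
tcp_rot: [-3.141, 0.0, -0.172]
contact_force: [-0.4, -0.4, -0.7]
grip_width: 21.6
```

>>> {"fn": "drive_tool", "kwargs": {
  "deltas": [
    {"hand": 1,"tx": 0,"ty": 0,"tz": 0.025,"wx": 0,"wy": 0,"wz": 0},
    {"hand": 1,"tx": 0,"ty": 0,"tz": 0,"wx": 0,"wy": 0,"wz": 0}
  ]
}}

```text
time: 10.35
tool_pos: [537.9, -170.1, 133.7]
tcp_rot: [-3.141, 0.0, -0.172]
contact_force: [-0.2, -0.4, -1.3]
grip_width: 21.8
```

>>> {"fn": "drive_tool", "kwargs": {
  "deltas": [
    {"hand": 1,"tx": 0,"ty": 0,"tz": 0.025,"wx": 0,"wy": 0,"wz": 0},
    {"hand": 1,"tx": 0,"ty": 0,"tz": 0,"wx": 0,"wy": 0,"wz": 0}
  ]
}}

```text
time: 10.52
tool_pos: [537.9, -170.1, 132.7]
tcp_rot: [-3.141, 0.0, -0.172]
contact_force: [0.1, -0.4, -1.6]
grip_width: 21.5
```

>>> {"fn": "drive_tool", "kwargs": {
  "deltas": [
    {"hand": 1,"tx": 0,"ty": 0,"tz": 0.025,"wx": 0,"wy": 0,"wz": 0},
    {"hand": 1,"tx": 0,"ty": 0,"tz": 0,"wx": 0,"wy": 0,"wz": 0}
  ]
}}

```text
time: 10.68
tool_pos: [537.9, -170.1, 131.7]
tcp_rot: [-3.141, 0.0, -0.172]
contact_force: [-0.9, -0.5, -1.8]
grip_width: 21.7
```

```bash
python3 - <<'E'
from h import *
o=get_obs();print(o['time'],o['tool_pos'],o['contact_force'],o['moment'])
E
```

```text
10.6833 [ 537.89741037 -170.10391666  131.7385602 ] [-0.85823979 -0.4887082  -1.82282639] [-0.08573304  0.01675156  0.01122319]
```

>>> {"fn": "drive_tool", "kwargs": {
  "deltas": [
    {"hand": 1,"tx": 0,"ty": 0,"tz": 0.025,"wx": 0,"wy": 0,"wz": 0},
    {"hand": 1,"tx": 0,"ty": 0,"tz": 0,"wx": 0,"wy": 0,"wz": 0}
  ]
}}

```text
time: 10.85
tool_pos: [538.0, -170.2, 131.3]
tcp_rot: [-3.142, -0.0, -0.172]
contact_force: [-1.4, -0.7, 2.2]
grip_width: 21.8
```

```bash
python3 - <<'E'
from h import *
for i in range(3):
    o=get_obs();print(o['time'],o['tool_pos'],o['tcp_rot'],o['contact_force'],o['moment'])
    im=capture('side')
cv2.imwrite('pics/s4.png',cv2.resize(np.ascontiguousarray(im[160:260,210:370,::-1]),None,fx=5,fy=5,interpolation=cv2.INTER_CUBIC))
E
```

```text
10.85 [ 538.01744479 -170.18265995  131.33873064] [-3.14158443e+00 -4.01284950e-04 -1.72187077e-01] [-1.42814558 -0.72914385  2.15486944] [ 0.00635403  0.2537246  -0.04094486]
10.9 [ 538.01189016 -170.17457923  131.33561344] [ 3.14157991e+00 -4.44956971e-04 -1.72197982e-01] [-1.27259112  0.12768992  3.09376954] [0.05207051 0.30087437 0.06141084]
10.95 [ 538.02393748 -170.21402858  131.30672453] [ 3.14150014e+00 -4.79860894e-04 -1.72230690e-01] [-1.71890661 -0.34115772  3.37855955] [0.09539288 0.30814437 0.0265911 ]
```

View pics/s4.png

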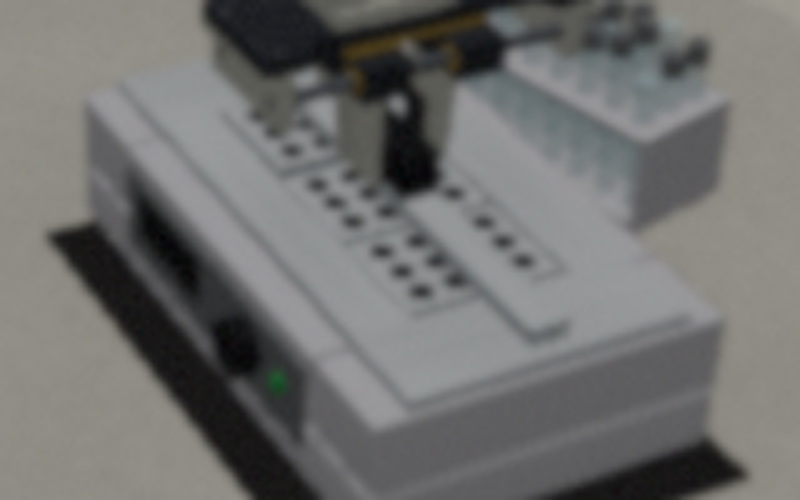

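>>> {"fn": "drive_tool", "kwargs": {
  "deltas": [
    {"hand": -1,"tx": 0,"ty": 0,"tz": 0,"wx": 0,"wy": 0,"wz": 0},
    {"hand": -1,"tx": 0,"ty": 0,"tz": 0,"wx": 0,"wy": 0,"wz": 0},
    {"hand": -1,"tx": 0,"ty": 0,"tz": 0,"wx": 0,"wy": 0,"wz": 0},
    {"hand": -1,"tx": 0,"ty": 0,"tz": 0,"wx": 0,"wy": 0,"wz": 0},
    {"hand": -1,"tx": 0,"ty": 0,"tz": 0,"wx": 0,"wy": 0,"wz": 0},
    {"hand": -1,"tx": 0,"ty": 0,"tz": 0,"wx": 0,"wy": 0,"wz": 0},
    {"hand": -1,"tx": 0,"ty": 0,"tz": 0,"wx": 0,"wy": 0,"wz": 0},
    {"hand": -1,"tx": 0,"ty": 0,"tz": 0,"wx": 0,"wy": 0,"wz": 0},
    {"hand": -1,"tx": 0,"ty": 0,"tz": 0,"wx": 0,"wy": 0,"wz": 0},
    {"hand": -1,"tx": 0,"ty": 0,"tz": 0,"wx": 0,"wy": 0,"wz": 0}
  ]
}}

```text
time: 11.83
tool_pos: [538.0, -170.1, 130.9]
tcp_rot: [-3.142, -0.0, -0.172]
contact_force: [-0.1, 0.1, -0.4]
grip_width: 84.0
```

```bash
python3 - <<'E'
from h import *
for i in range(1):
    o=get_obs();print(o['time'],o['tool_pos'],o['contact_force'],o['grip_width'])
    im=capture('wrist')
cv2.imwrite('pics/w5.png',im[:,:,::-1])
E
```

```text
11.8333 [ 537.96469355 -170.13797561  130.90171335] [-0.13856922  0.06745968 -0.43480235] 83.95556690423885
```

View pics/w5.png

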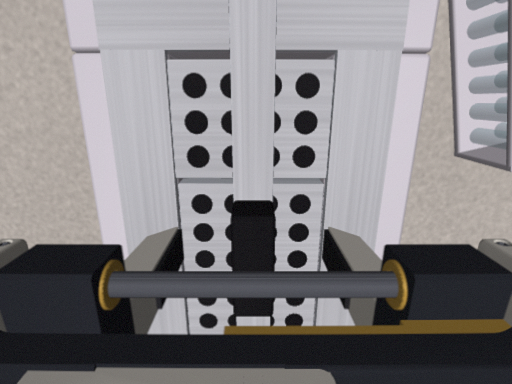

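>>> {"fn": "drive_tool", "kwargs": {
  "deltas": [
    {"hand": -1,"tx": 0,"ty": 0,"tz": -0.1,"wx": 0,"wy": 0,"wz": 0},
    {"hand": -1,"tx": 0,"ty": 0,"tz": -0.25,"wx": 0,"wy": 0,"wz": 0},
    {"hand": -1,"tx": 0,"ty": 0,"tz": -0.35,"wx": 0,"wy": 0,"wz": 0},
    {"hand": -1,"tx": 0,"ty": 0,"tz": -0.35,"wx": 0,"wy": 0,"wz": 0},
    {"hand": 1,"tx": 0,"ty": -0.2,"tz": -0.2,"wx": 0,"wy": 0,"wz": 0},
    {"hand": 1,"tx": 0,"ty": -0.4,"tz": 0,"wx": 0,"wy": 0,"wz": 0},
    {"hand": 1,"tx": 0,"ty": -0.6,"tz": 0,"wx": 0,"wy": 0,"wz": 0},
    {"hand": 1,"tx": 0,"ty": -0.6,"tz": 0,"wx": 0,"wy": 0,"wz": 0},
    {"hand": 1,"tx": 0,"ty": -0.6,"tz": 0,"wx": 0,"wy": 0,"wz": 0},
    {"hand": 1,"tx": 0,"ty": -0.6,"tz": 0,"wx": 0,"wy": 0,"wz": 0},
    {"hand": 1,"tx": 0,"ty": -0.4,"tz": 0,"wx": 0,"wy": 0,"wz": 0},
    {"hand": 1,"tx": 0,"ty": -0.15,"tz": 0,"wx": 0,"wy": 0,"wz": 0},
    {"hand": 1,"tx": 0,"ty": 0,"tz": 0,"wx": 0,"wy": 0,"wz": 0},
    {"hand": 1,"tx": 0,"ty": 0,"tz": 0,"wx": 0,"wy": 0,"wz": 0},
    {"hand": 1,"tx": 0,"ty": 0,"tz": 0,"wx": 0,"wy": 0,"wz": 0},
    {"hand": 1,"tx": 0,"ty": 0,"tz": 0,"wx": 0,"wy": 0,"wz": 0},
    {"hand": 1,"tx": 0,"ty": 0,"tz": 0,"wx": 0,"wy": 0,"wz": 0},
    {"hand": 1,"tx": 0,"ty": 0,"tz": 0,"wx": 0,"wy": 0,"wz": 0},
    {"hand": 1,"tx": 0,"ty": 0,"tz": 0,"wx": 0,"wy": 0,"wz": 0}
  ]
}}

```text
time: 13.47
tool_pos: [562.2, -30.8, 180.9]
tcp_rot: [-3.142, 0.0, -0.173]
contact_force: [-0.3, -0.3, -0.1]
grip_width: 0.9
```

```bash
python3 - <<'E'
from h import *
o=get_obs();print(o['time'],o['tool_pos'],o['contact_force'],o['moment'],o['grip_width'])
m=camera_model('wrist');im=capture('wrist')
cv2.imwrite('pics/w6.png',im[:,:,::-1]);np.save('w6m.npy',m,allow_pickle=True)
im=capture('side')
cv2.imwrite('pics/s6.png',cv2.resize(np.ascontiguousarray(im[160:260,210:370,::-1]),None,fx=5,fy=5,interpolation=cv2.INTER_CUBIC))
E
```

```text
13.4667 [562.24073112 -30.76049818 180.90718832] [-0.304894   -0.25351032 -0.07147125] [-0.1052235   0.01762062  0.00946142] 0.9200791950023065
```

View pics/w6.png

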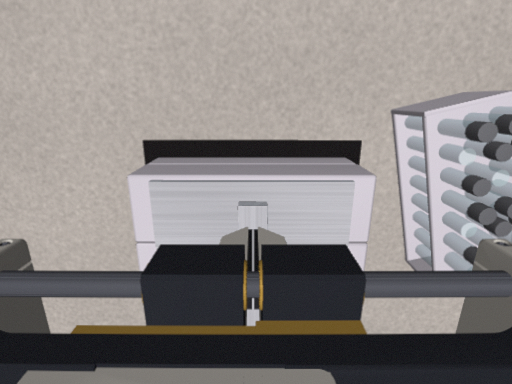

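View pics/s6.png

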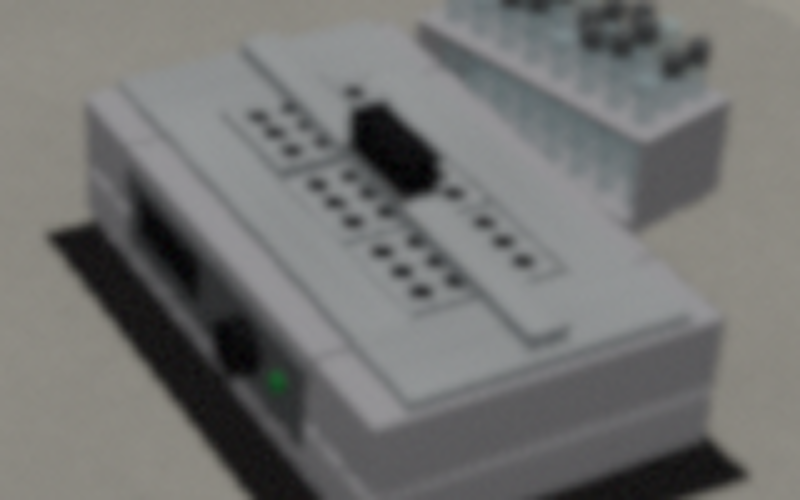

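>>> {"fn": "drive_tool", "kwargs": {
  "deltas": [
    {"hand": 1,"tx": 0,"ty": 0,"tz": 0.1,"wx": 0,"wy": 0,"wz": 0},
    {"hand": 1,"tx": 0,"ty": 0,"tz": 0.25,"wx": 0,"wy": 0,"wz": 0},
    {"hand": 1,"tx": 0,"ty": 0,"tz": 0.3,"wx": 0,"wy": 0,"wz": 0},
    {"hand": 1,"tx": 0,"ty": 0,"tz": 0.2,"wx": 0,"wy": 0,"wz": 0},
    {"hand": 1,"tx": 0,"ty": 0,"tz": 0.1,"wx": 0,"wy": 0,"wz": 0},
    {"hand": 1,"tx": 0,"ty": 0,"tz": 0.05,"wx": 0,"wy": 0,"wz": 0},
    {"hand": 1,"tx": 0,"ty": 0,"tz": 0,"wx": 0,"wy": 0,"wz": 0},
    {"hand": 1,"tx": 0,"ty": 0,"tz": 0,"wx": 0,"wy": 0,"wz": 0}
  ]
}}

```text
time: 14.23
tool_pos: [562.5, -30.3, 141.1]
tcp_rot: [-3.142, -0.0, -0.172]
contact_force: [0.2, 0.3, 1.3]
grip_width: 0.0
```

>>> {"fn": "drive_tool", "kwargs": {
  "deltas": [
    {"hand": 1,"tx": 0,"ty": 0,"tz": 0.025,"wx": 0,"wy": 0,"wz": 0},
    {"hand": 1,"tx": 0,"ty": 0,"tz": 0.025,"wx": 0,"wy": 0,"wz": 0},
    {"hand": 1,"tx": 0,"ty": 0,"tz": 0,"wx": 0,"wy": 0,"wz": 0}
  ]
}}

```text
time: 14.48
tool_pos: [562.4, -30.2, 139.1]
tcp_rot: [-3.141, -0.0, -0.172]
contact_force: [-0.3, 0.8, 0.0]
grip_width: 0.3
```

>>> {"fn": "drive_tool", "kwargs": {
  "deltas": [
    {"hand": 1,"tx": 0,"ty": 0,"tz": 0.025,"wx": 0,"wy": 0,"wz": 0},
    {"hand": 1,"tx": 0,"ty": 0,"tz": 0,"wx": 0,"wy": 0,"wz": 0}
  ]
}}

```text
time: 14.65
tool_pos: [562.2, -30.3, 137.9]
tcp_rot: [-3.142, 0.0, -0.172]
contact_force: [-0.1, -0.2, 0.2]
grip_width: 0.6
```

>>> {"fn": "drive_tool", "kwargs": {
  "deltas": [
    {"hand": 1,"tx": 0,"ty": 0,"tz": 0.025,"wx": 0,"wy": 0,"wz": 0},
    {"hand": 1,"tx": 0,"ty": 0,"tz": 0.025,"wx": 0,"wy": 0,"wz": 0},
    {"hand": 1,"tx": 0,"ty": 0,"tz": 0,"wx": 0,"wy": 0,"wz": 0}
  ]
}}

```text
time: 14.9
tool_pos: [562.2, -30.2, 135.7]
tcp_rot: [-3.141, 0.0, -0.172]
contact_force: [-0.5, -0.4, 0.2]
grip_width: 0.1
```

>>> {"fn": "drive_tool", "kwargs": {
  "deltas": [
    {"hand": 1,"tx": 0,"ty": 0,"tz": 0.025,"wx": 0,"wy": 0,"wz": 0},
    {"hand": 1,"tx": 0,"ty": 0,"tz": 0,"wx": 0,"wy": 0,"wz": 0}
  ]
}}

```text
time: 15.07
tool_pos: [562.3, -30.1, 134.8]
tcp_rot: [-3.141, 0.0, -0.172]
contact_force: [-0.0, -0.2, 1.4]
grip_width: 0.5
```

>>> {"fn": "drive_tool", "kwargs": {
  "deltas": [
    {"hand": 1,"tx": 0,"ty": 0,"tz": 0.025,"wx": 0,"wy": 0,"wz": 0},
    {"hand": 1,"tx": 0,"ty": 0,"tz": 0,"wx": 0,"wy": 0,"wz": 0}
  ]
}}

```text
time: 15.23
tool_pos: [562.4, -30.2, 133.9]
tcp_rot: [-3.141, -0.0, -0.172]
contact_force: [-0.9, 0.3, 1.1]
grip_width: 0.3
```

>>> {"fn": "drive_tool", "kwargs": {
  "deltas": [
    {"hand": 1,"tx": 0,"ty": 0,"tz": 0.025,"wx": 0,"wy": 0,"wz": 0},
    {"hand": 1,"tx": 0,"ty": 0,"tz": 0,"wx": 0,"wy": 0,"wz": 0}
  ]
}}

```text
time: 15.4
tool_pos: [562.5, -30.1, 133.3]
tcp_rot: [-3.141, -0.001, -0.172]
contact_force: [-0.5, 1.2, 5.0]
grip_width: 0.4
```

>>> {"fn": "drive_tool", "kwargs": {
  "deltas": [
    {"hand": 1,"tx": 0,"ty": 0,"tz": 0.012,"wx": 0,"wy": 0,"wz": 0},
    {"hand": 1,"tx": 0,"ty": 0,"tz": 0,"wx": 0,"wy": 0,"wz": 0}
  ]
}}

```text
time: 15.57
tool_pos: [562.6, -30.0, 132.9]
tcp_rot: [-3.141, -0.001, -0.172]
contact_force: [0.4, 2.8, 5.4]
grip_width: 0.6
```

```bash
python3 - <<'E'
from h import *
for i in range(4):
    o=get_obs();print(o['time'],o['tool_pos'],o['contact_force'],o['moment'])
    im=capture('side')
cv2.imwrite('pics/s7.png',cv2.resize(np.ascontiguousarray(im[160:260,210:370,::-1]),None,fx=5,fy=5,interpolation=cv2.INTER_CUBIC))
E
```

```text
15.5667 [562.55275653 -30.03820234 132.86339245] [0.44021596 2.82693614 5.42846715] [ 0.23179335  0.08280439 -0.00313186]
15.6167 [562.56250218 -30.0234254  132.85405745] [-0.64973967  3.21618698  5.68052646] [ 0.26189163  0.09047344 -0.00235052]
15.6667 [562.56356708 -30.04915001 132.86603947] [0.23708558 1.55642733 4.36724179] [ 0.20681617  0.08838966 -0.04369703]
15.7167 [562.58778174 -30.02856191 132.87335248] [-0.27398111  2.06478228  5.10102023] [ 0.30184222 -0.00615936  0.01722771]
```

View pics/s7.png

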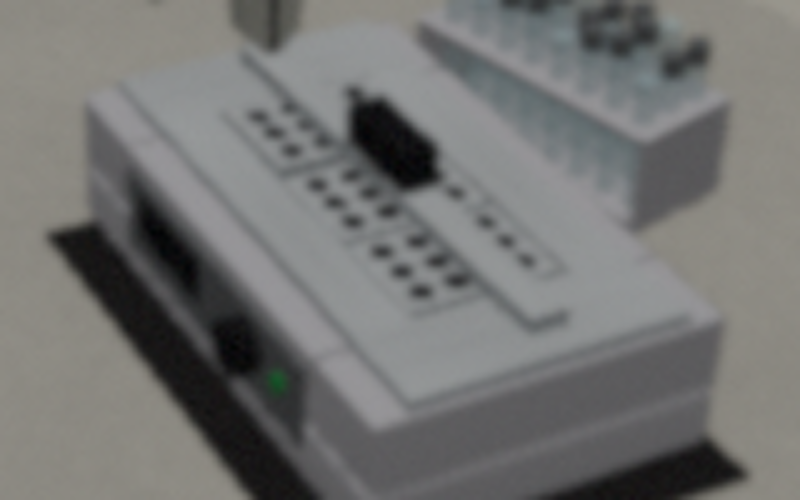

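>>> {"fn": "drive_tool", "kwargs": {
  "deltas": [
    {"hand": 1,"tx": 0,"ty": 0,"tz": 0.012,"wx": 0,"wy": 0,"wz": 0},
    {"hand": 1,"tx": 0,"ty": 0,"tz": 0.012,"wx": 0,"wy": 0,"wz": 0},
    {"hand": 1,"tx": 0,"ty": 0,"tz": 0,"wx": 0,"wy": 0,"wz": 0}
  ]
}}

```text
time: 16.02
tool_pos: [562.6, -29.8, 131.8]
tcp_rot: [-3.141, -0.001, -0.172]
contact_force: [-0.2, 3.0, 4.8]
grip_width: 0.6
```

>>> {"fn": "drive_tool", "kwargs": {
  "deltas": [
    {"hand": 1,"tx": 0,"ty": 0,"tz": 0.012,"wx": 0,"wy": 0,"wz": 0},
    {"hand": 1,"tx": 0,"ty": 0,"tz": 0.012,"wx": 0,"wy": 0,"wz": 0},
    {"hand": 1,"tx": 0,"ty": 0,"tz": 0,"wx": 0,"wy": 0,"wz": 0}
  ]
}}

```text
time: 16.27
tool_pos: [562.7, -29.8, 131.1]
tcp_rot: [-3.141, -0.001, -0.172]
contact_force: [0.8, 4.2, 6.3]
grip_width: 0.1
```

>>> {"fn": "drive_tool", "kwargs": {
  "deltas": [
    {"hand": 1,"tx": 0,"ty": 0,"tz": 0.012,"wx": 0,"wy": 0,"wz": 0},
    {"hand": 1,"tx": 0,"ty": 0,"tz": 0.006,"wx": 0,"wy": 0,"wz": 0},
    {"hand": 1,"tx": 0,"ty": 0,"tz": 0,"wx": 0,"wy": 0,"wz": 0}
  ]
}}

```text
time: 16.52
tool_pos: [562.8, -29.7, 131.0]
tcp_rot: [-3.141, -0.002, -0.172]
contact_force: [-2.0, 3.7, 9.2]
grip_width: 0.3
```

```bash
python3 - <<'E'
from h import *
for i in range(4):
    o=get_obs();print(o['time'],o['tool_pos'],o['contact_force'],o['moment'])
    im=capture('side')
cv2.imwrite('pics/s8.png',cv2.resize(np.ascontiguousarray(im[160:260,210:370,::-1]),None,fx=5,fy=5,interpolation=cv2.INTER_CUBIC))
E
```

```text
16.5167 [562.76140777 -29.71861568 130.96240388] [-2.02569761  3.72846604  9.24984978] [ 0.47708287  0.27457375 -0.03936372]
16.5667 [562.76198454 -29.75721871 130.98497573] [-1.41571858  4.2123735   9.68593599] [0.48392632 0.3211004  0.01844529]
16.6167 [562.75884373 -29.74190009 130.97713926] [-0.89261993  3.85650012 10.26936717] [ 0.51021322  0.27029559 -0.02396625]
16.6667 [562.76688893 -29.7380693  130.97993497] [-1.16262674  3.66827412  9.07925165] [ 0.46890125  0.29587411 -0.02291246]
```

View pics/s8.png

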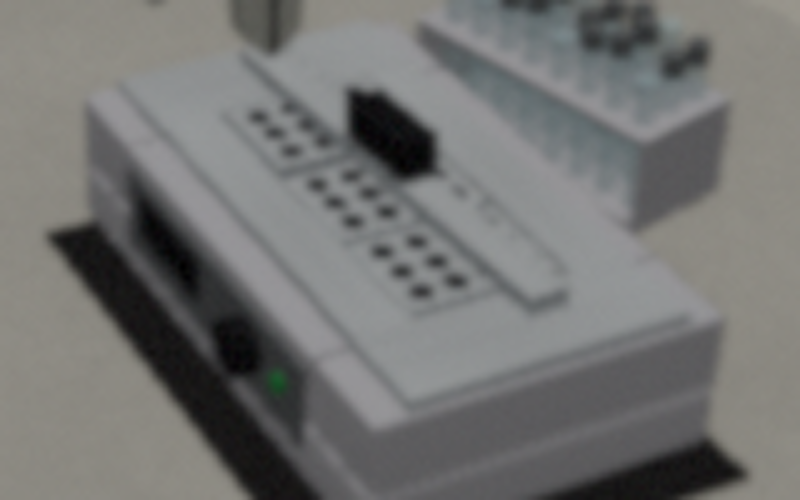

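>>> {"fn": "drive_tool", "kwargs": {
  "deltas": [
    {"hand": 1,"tx": 0,"ty": 0,"tz": -0.02,"wx": 0,"wy": 0,"wz": 0},
    {"hand": 1,"tx": 0,"ty": 0,"tz": -0.02,"wx": 0,"wy": 0,"wz": 0},
    {"hand": 1,"tx": 0,"ty": 0,"tz": -0.02,"wx": 0,"wy": 0,"wz": 0},
    {"hand": 1,"tx": 0,"ty": 0,"tz": -0.02,"wx": 0,"wy": 0,"wz": 0},
    {"hand": 1,"tx": 0,"ty": 0,"tz": -0.02,"wx": 0,"wy": 0,"wz": 0},
    {"hand": 1,"tx": 0,"ty": 0,"tz": -0.02,"wx": 0,"wy": 0,"wz": 0},
    {"hand": 1,"tx": 0,"ty": 0,"tz": -0.02,"wx": 0,"wy": 0,"wz": 0},
    {"hand": 1,"tx": 0,"ty": 0,"tz": -0.03,"wx": 0,"wy": 0,"wz": 0},
    {"hand": 1,"tx": 0,"ty": 0,"tz": -0.1,"wx": 0,"wy": 0,"wz": 0},
    {"hand": 1,"tx": 0,"ty": 0,"tz": -0.3,"wx": 0,"wy": 0,"wz": 0},
    {"hand": 1,"tx": 0,"ty": 0,"tz": -0.4,"wx": 0,"wy": 0,"wz": 0},
    {"hand": 1,"tx": 0,"ty": 0,"tz": -0.25,"wx": 0,"wy": 0,"wz": 0},
    {"hand": 1,"tx": 0,"ty": 0.2,"tz": -0.1,"wx": 0,"wy": 0,"wz": 0}
  ]
}}

```text
time: 17.8
tool_pos: [561.7, -37.6, 184.4]
tcp_rot: [-3.141, -0.003, -0.171]
contact_force: [0.6, -0.4, -0.3]
grip_width: 0.5
```

>>> {"fn": "drive_tool", "kwargs": {
  "deltas": [
    {"hand": 1,"tx": 0,"ty": 0.4,"tz": 0,"wx": 0,"wy": 0,"wz": 0},
    {"hand": 1,"tx": 0,"ty": 0.6,"tz": 0,"wx": 0,"wy": 0,"wz": 0},
    {"hand": 1,"tx": 0,"ty": 0.6,"tz": 0,"wx": 0,"wy": 0,"wz": 0},
    {"hand": 1,"tx": 0,"ty": 0.6,"tz": 0,"wx": 0,"wy": 0,"wz": 0},
    {"hand": 1,"tx": 0,"ty": 0.6,"tz": 0,"wx": 0,"wy": 0,"wz": 0},
    {"hand": 1,"tx": 0,"ty": 0.6,"tz": 0,"wx": 0,"wy": 0,"wz": 0},
    {"hand": 1,"tx": 0,"ty": 0.6,"tz": 0,"wx": 0,"wy": 0,"wz": 0},
    {"hand": 1,"tx": 0,"ty": 0.6,"tz": 0,"wx": 0,"wy": 0,"wz": 0},
    {"hand": 1,"tx": 0,"ty": 0.6,"tz": 0,"wx": 0,"wy": 0,"wz": 0},
    {"hand": 1,"tx": 0,"ty": 0.6,"tz": 0,"wx": 0,"wy": 0,"wz": 0},
    {"hand": 1,"tx": 0,"ty": 0.6,"tz": 0,"wx": 0,"wy": 0,"wz": 0},
    {"hand": 1,"tx": 0,"ty": 0.3,"tz": 0,"wx": 0,"wy": 0,"wz": 0},
    {"hand": 1,"tx": 0,"ty": 0.1,"tz": 0,"wx": 0,"wy": 0,"wz": 0},
    {"hand": 1,"tx": 0,"ty": 0,"tz": 0,"wx": 0,"wy": 0,"wz": 0},
    {"hand": 1,"tx": 0,"ty": 0,"tz": 0,"wx": 0,"wy": 0,"wz": 0}
  ]
}}

```text
time: 19.05
tool_pos: [514.3, -305.3, 182.3]
tcp_rot: [-3.141, 0.001, -0.172]
contact_force: [-1.0, 0.2, 0.9]
grip_width: 0.4
```

```bash
python3 - <<'E'
from h import *
o=get_obs();print(o['time'],o['tool_pos'],o['contact_force'],o['moment'],o['grip_width'])
m=camera_model('wrist');im=capture('wrist')
cv2.imwrite('pics/w9.png',im[:,:,::-1]);np.save('w9m.npy',m,allow_pickle=True)
im=capture('side')
cv2.imwrite('pics/s9.png',cv2.resize(np.ascontiguousarray(im[160:260,210:370,::-1]),None,fx=5,fy=5,interpolation=cv2.INTER_CUBIC))
E
```

```text
19.05 [ 514.26806746 -305.25083231  182.32788745] [-1.009033    0.16348945  0.91804989] [-0.12130557  0.07319211 -0.00752   ] 0.3725777029304511
```

View pics/w9.png

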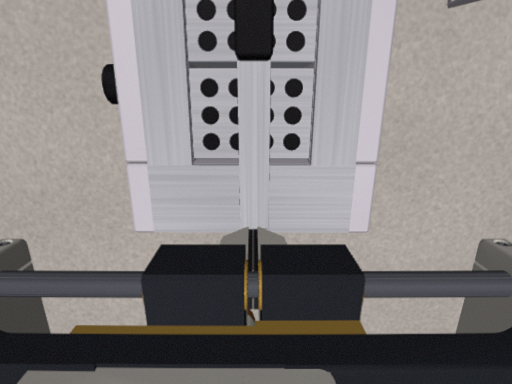

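View pics/s9.png

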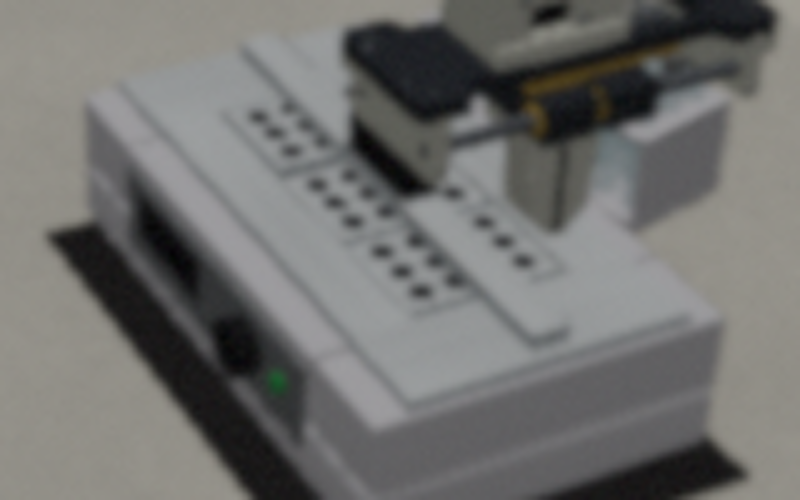

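>>> {"fn": "drive_tool", "kwargs": {
  "deltas": [
    {"hand": 1,"tx": 0,"ty": 0.03,"tz": 0.1,"wx": 0,"wy": 0,"wz": 0},
    {"hand": 1,"tx": 0,"ty": 0,"tz": 0.25,"wx": 0,"wy": 0,"wz": 0},
    {"hand": 1,"tx": 0,"ty": 0,"tz": 0.35,"wx": 0,"wy": 0,"wz": 0},
    {"hand": 1,"tx": 0,"ty": 0,"tz": 0.25,"wx": 0,"wy": 0,"wz": 0},
    {"hand": 1,"tx": 0,"ty": 0,"tz": 0.15,"wx": 0,"wy": 0,"wz": 0},
    {"hand": 1,"tx": 0,"ty": 0,"tz": 0.08,"wx": 0,"wy": 0,"wz": 0},
    {"hand": 1,"tx": 0,"ty": 0,"tz": 0,"wx": 0,"wy": 0,"wz": 0},
    {"hand": 1,"tx": 0,"ty": 0,"tz": 0,"wx": 0,"wy": 0,"wz": 0},
    {"hand": 1,"tx": 0,"ty": 0,"tz": 0,"wx": 0,"wy": 0,"wz": 0}
  ]
}}

```text
time: 19.9
tool_pos: [514.4, -307.5, 135.9]
tcp_rot: [3.141, -0.001, -0.172]
contact_force: [0.7, 0.3, 0.1]
grip_width: 0.7
```

>>> {"fn": "drive_tool", "kwargs": {
  "deltas": [
    {"hand": 1,"tx": 0,"ty": 0,"tz": 0.02,"wx": 0,"wy": 0,"wz": 0},
    {"hand": 1,"tx": 0,"ty": 0,"tz": 0.02,"wx": 0,"wy": 0,"wz": 0},
    {"hand": 1,"tx": 0,"ty": 0,"tz": 0,"wx": 0,"wy": 0,"wz": 0}
  ]
}}

```text
time: 20.15
tool_pos: [514.1, -307.3, 133.9]
tcp_rot: [3.141, -0.0, -0.172]
contact_force: [0.6, 0.5, -0.5]
grip_width: 0.9
```

>>> {"fn": "drive_tool", "kwargs": {
  "deltas": [
    {"hand": 1,"tx": 0,"ty": 0,"tz": 0.02,"wx": 0,"wy": 0,"wz": 0},
    {"hand": 1,"tx": 0,"ty": 0,"tz": 0,"wx": 0,"wy": 0,"wz": 0}
  ]
}}

```text
time: 20.32
tool_pos: [514.1, -307.2, 132.9]
tcp_rot: [-3.141, 0.0, -0.172]
contact_force: [-0.4, 0.8, -0.0]
grip_width: 0.4
```

>>> {"fn": "drive_tool", "kwargs": {
  "deltas": [
    {"hand": 1,"tx": 0,"ty": 0,"tz": 0.02,"wx": 0,"wy": 0,"wz": 0},
    {"hand": 1,"tx": 0,"ty": 0,"tz": 0.02,"wx": 0,"wy": 0,"wz": 0},
    {"hand": 1,"tx": 0,"ty": 0,"tz": 0,"wx": 0,"wy": 0,"wz": 0}
  ]
}}

```text
time: 20.57
tool_pos: [514.0, -307.2, 131.1]
tcp_rot: [-3.141, 0.0, -0.172]
contact_force: [0.4, -0.1, 0.2]
grip_width: 0.2
```

>>> {"fn": "drive_tool", "kwargs": {
  "deltas": [
    {"hand": 1,"tx": 0,"ty": 0,"tz": 0.02,"wx": 0,"wy": 0,"wz": 0},
    {"hand": 1,"tx": 0,"ty": 0,"tz": 0,"wx": 0,"wy": 0,"wz": 0}
  ]
}}

```text
time: 20.73
tool_pos: [514.2, -307.3, 130.7]
tcp_rot: [-3.142, -0.0, -0.172]
contact_force: [-0.0, 0.1, 0.7]
grip_width: 0.4
```

>>> {"fn": "drive_tool", "kwargs": {
  "deltas": [
    {"hand": 1,"tx": 0,"ty": 0,"tz": 0.02,"wx": 0,"wy": 0,"wz": 0},
    {"hand": 1,"tx": 0,"ty": 0,"tz": 0,"wx": 0,"wy": 0,"wz": 0}
  ]
}}

```text
time: 20.9
tool_pos: [514.2, -307.3, 130.5]
tcp_rot: [3.141, -0.001, -0.172]
contact_force: [-1.9, -0.2, 4.1]
grip_width: 0.6
```

Firm contact at 130.5; add about 0.8 mm for roughly 8 N.

>>> {"fn": "drive_tool", "kwargs": {
  "deltas": [
    {"hand": 1,"tx": 0,"ty": 0,"tz": 0.02,"wx": 0,"wy": 0,"wz": 0},
    {"hand": 1,"tx": 0,"ty": 0,"tz": 0,"wx": 0,"wy": 0,"wz": 0},
    {"hand": 1,"tx": 0,"ty": 0,"tz": 0,"wx": 0,"wy": 0,"wz": 0}
  ]
}}

```text
time: 21.15
tool_pos: [514.2, -307.3, 130.4]
tcp_rot: [3.141, -0.001, -0.172]
contact_force: [-2.5, 2.1, 9.6]
grip_width: 0.0
```

```bash
python3 - <<'E'
from h import *
for i in range(5):
    o=get_obs();print(o['time'],o['tool_pos'],o['contact_force'],o['moment'])
    im=capture('side')
cv2.imwrite('pics/s10.png',cv2.resize(np.ascontiguousarray(im[160:260,210:370,::-1]),None,fx=5,fy=5,interpolation=cv2.INTER_CUBIC))
E
```

```text
21.15 [ 514.19892641 -307.32559769  130.41170407] [-2.52552683  2.07587199  9.58597318] [0.27782608 0.5121422  0.01369377]
21.2 [ 514.20882771 -307.3178823   130.41307179] [-2.54472797  2.66548647  9.69596047] [0.2068724  0.55563157 0.00521266]
21.25 [ 514.19851326 -307.3432549   130.40756787] [-2.95399936  2.0919376   9.53502304] [0.281894   0.57180331 0.04740909]
21.3 [ 514.21676089 -307.35741073  130.4303097 ] [-3.37098128  2.54973995  9.19248654] [0.33488607 0.52836026 0.04623777]
21.35 [ 514.22982867 -307.3277682   130.43392674] [-1.87627392  1.95938937  8.8986228 ] [0.2794605  0.49580326 0.00836681]
```

View pics/s10.png

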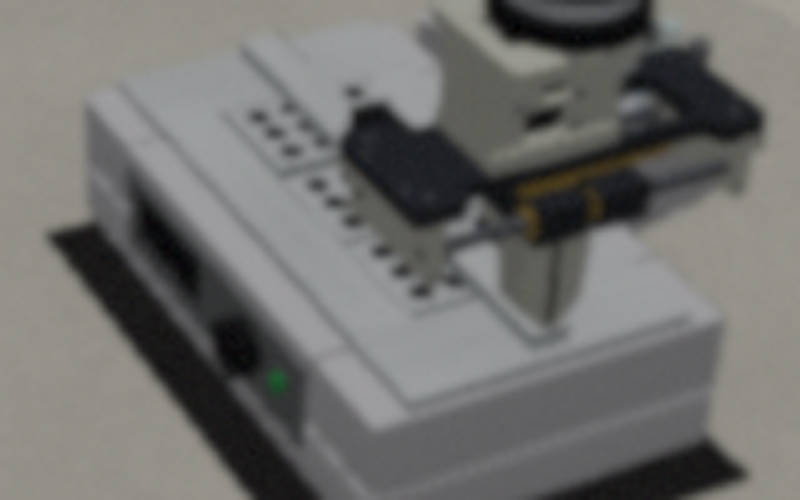

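>>> {"fn": "drive_tool", "kwargs": {
  "deltas": [
    {"hand": 1,"tx": 0,"ty": 0,"tz": -0.02,"wx": 0,"wy": 0,"wz": 0},
    {"hand": 1,"tx": 0,"ty": 0,"tz": -0.02,"wx": 0,"wy": 0,"wz": 0},
    {"hand": 1,"tx": 0,"ty": 0,"tz": -0.02,"wx": 0,"wy": 0,"wz": 0},
    {"hand": 1,"tx": 0,"ty": 0,"tz": -0.1,"wx": 0,"wy": 0,"wz": 0},
    {"hand": 1,"tx": 0,"ty": 0,"tz": -0.3,"wx": 0,"wy": 0,"wz": 0},
    {"hand": 1,"tx": 0,"ty": 0,"tz": -0.4,"wx": 0,"wy": 0,"wz": 0},
    {"hand": 1,"tx": 0,"ty": 0,"tz": -0.25,"wx": 0,"wy": 0,"wz": 0},
    {"hand": 1,"tx": 0,"ty": -0.3,"tz": -0.1,"wx": 0,"wy": 0,"wz": 0},
    {"hand": 1,"tx": 0,"ty": -0.6,"tz": 0,"wx": 0,"wy": 0,"wz": 0},
    {"hand": 1,"tx": 0,"ty": -0.6,"tz": 0,"wx": 0,"wy": 0,"wz": 0},
    {"hand": 1,"tx": 0,"ty": -0.6,"tz": 0,"wx": 0,"wy": 0,"wz": 0},
    {"hand": 1,"tx": 0,"ty": -0.6,"tz": 0,"wx": 0,"wy": 0,"wz": 0},
    {"hand": 1,"tx": 0,"ty": -0.6,"tz": 0,"wx": 0,"wy": 0,"wz": 0},
    {"hand": 1,"tx": 0,"ty": -0.6,"tz": 0,"wx": 0,"wy": 0,"wz": 0},
    {"hand": 1,"tx": 0,"ty": -0.6,"tz": 0,"wx": 0,"wy": 0,"wz": 0},
    {"hand": 1,"tx": 0,"ty": -0.5,"tz": 0,"wx": 0,"wy": 0,"wz": 0},
    {"hand": 1,"tx": 0,"ty": -0.2,"tz": 0,"wx": 0,"wy": 0,"wz": 0},
    {"hand": 1,"tx": 0,"ty": 0,"tz": 0,"wx": 0,"wy": 0,"wz": 0},
    {"hand": 1,"tx": 0,"ty": 0,"tz": 0,"wx": 0,"wy": 0,"wz": 0}
  ]
}}

```text
time: 22.98
tool_pos: [549.6, -102.3, 177.2]
tcp_rot: [3.141, 0.0, -0.171]
contact_force: [-0.0, 0.2, -0.1]
grip_width: 0.5
```

```bash
python3 - <<'E'
from h import *
o=get_obs();print(o['time'],o['tool_pos'],o['contact_force'],o['moment'],o['grip_width'])
p=o['tool_pos'][:2]-[538,-170];print('mat',p@[np.cos(.17),-np.sin(.17)],p@[np.sin(.17),np.cos(.17)])
cv2.imwrite('pics/w11.png',capture('wrist')[:,:,::-1])
im=capture('side')
cv2.imwrite('pics/s11.png',cv2.resize(np.ascontiguousarray(im[160:260,210:370,::-1]),None,fx=5,fy=5,interpolation=cv2.INTER_CUBIC))
E
```

```text
22.9833 [ 549.63064453 -102.25631479  177.22878967] [-0.02491073  0.21419249 -0.05745232] [-0.11348532  0.02899319  0.04829011] 0.46702155207642493
mat 0.0019502765814700981 68.7348439572405
```

View pics/w11.png

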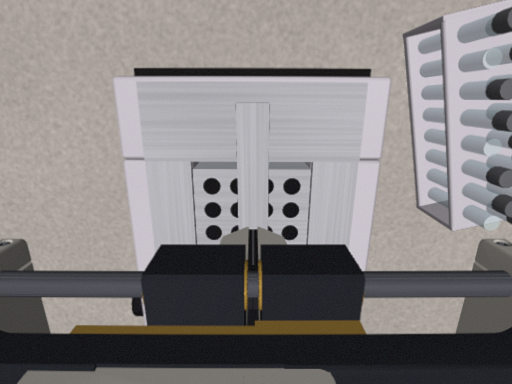

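View pics/s11.png

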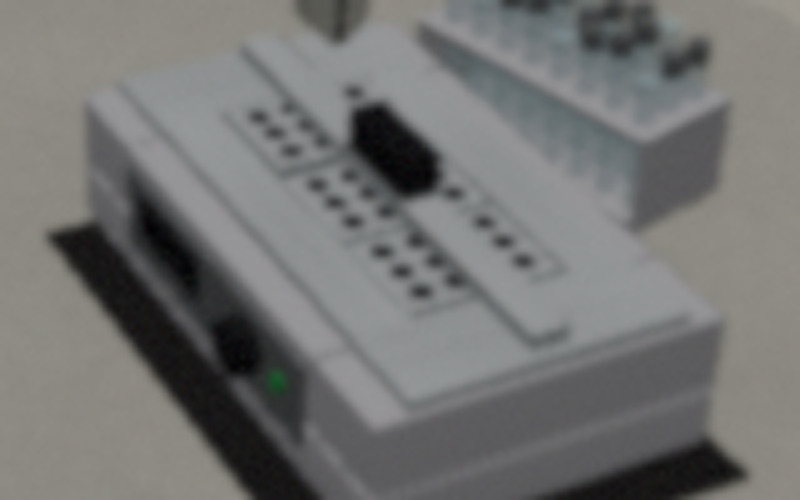

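>>> {"fn": "drive_tool", "kwargs": {
  "deltas": [
    {"hand": 1,"tx": 0,"ty": 0,"tz": 0.1,"wx": 0,"wy": 0,"wz": 0},
    {"hand": 1,"tx": 0,"ty": 0,"tz": 0.25,"wx": 0,"wy": 0,"wz": 0},
    {"hand": 1,"tx": 0,"ty": 0,"tz": 0.3,"wx": 0,"wy": 0,"wz": 0},
    {"hand": 1,"tx": 0,"ty": 0,"tz": 0.2,"wx": 0,"wy": 0,"wz": 0},
    {"hand": 1,"tx": 0,"ty": 0,"tz": 0.1,"wx": 0,"wy": 0,"wz": 0},
    {"hand": 1,"tx": 0,"ty": 0,"tz": 0.05,"wx": 0,"wy": 0,"wz": 0},
    {"hand": 1,"tx": 0,"ty": 0,"tz": 0,"wx": 0,"wy": 0,"wz": 0},
    {"hand": 1,"tx": 0,"ty": 0,"tz": 0,"wx": 0,"wy": 0,"wz": 0}
  ]
}}

```text
time: 23.75
tool_pos: [549.9, -102.5, 137.6]
tcp_rot: [-3.142, -0.0, -0.172]
contact_force: [-0.4, 0.1, 0.6]
grip_width: 0.1
```

>>> {"fn": "drive_tool", "kwargs": {
  "deltas": [
    {"hand": 1,"tx": 0,"ty": 0,"tz": 0.02,"wx": 0,"wy": 0,"wz": 0},
    {"hand": 1,"tx": 0,"ty": 0,"tz": 0.02,"wx": 0,"wy": 0,"wz": 0},
    {"hand": 1,"tx": 0,"ty": 0,"tz": 0.02,"wx": 0,"wy": 0,"wz": 0},
    {"hand": 1,"tx": 0,"ty": 0,"tz": 0,"wx": 0,"wy": 0,"wz": 0}
  ]
}}

```text
time: 24.08
tool_pos: [549.7, -102.3, 135.0]
tcp_rot: [-3.142, -0.0, -0.172]
contact_force: [-0.5, -0.2, -0.4]
grip_width: 0.5
```

>>> {"fn": "drive_tool", "kwargs": {
  "deltas": [
    {"hand": 1,"tx": 0,"ty": 0,"tz": 0.02,"wx": 0,"wy": 0,"wz": 0},
    {"hand": 1,"tx": 0,"ty": 0,"tz": 0.02,"wx": 0,"wy": 0,"wz": 0},
    {"hand": 1,"tx": 0,"ty": 0,"tz": 0,"wx": 0,"wy": 0,"wz": 0}
  ]
}}

```text
time: 24.33
tool_pos: [549.9, -102.2, 133.7]
tcp_rot: [-3.141, -0.001, -0.172]
contact_force: [-0.2, 1.1, 2.1]
grip_width: 0.3
```

>>> {"fn": "drive_tool", "kwargs": {
  "deltas": [
    {"hand": 1,"tx": 0,"ty": 0,"tz": 0.02,"wx": 0,"wy": 0,"wz": 0},
    {"hand": 1,"tx": 0,"ty": 0,"tz": 0,"wx": 0,"wy": 0,"wz": 0}
  ]
}}

```text
time: 24.5
tool_pos: [550.0, -102.3, 133.2]
tcp_rot: [-3.141, -0.001, -0.172]
contact_force: [0.3, 0.9, 5.3]
grip_width: 0.3
```

>>> {"fn": "drive_tool", "kwargs": {
  "deltas": [
    {"hand": 1,"tx": 0,"ty": 0,"tz": 0.02,"wx": 0,"wy": 0,"wz": 0},
    {"hand": 1,"tx": 0,"ty": 0,"tz": 0,"wx": 0,"wy": 0,"wz": 0}
  ]
}}

```text
time: 24.67
tool_pos: [549.9, -102.2, 132.5]
tcp_rot: [-3.141, -0.001, -0.172]
contact_force: [-1.0, 1.0, 5.4]
grip_width: 0.3
```

>>> {"fn": "drive_tool", "kwargs": {
  "deltas": [
    {"hand": 1,"tx": 0,"ty": 0,"tz": 0.02,"wx": 0,"wy": 0,"wz": 0},
    {"hand": 1,"tx": 0,"ty": 0,"tz": 0,"wx": 0,"wy": 0,"wz": 0}
  ]
}}

```text
time: 24.83
tool_pos: [549.9, -102.2, 131.7]
tcp_rot: [-3.141, -0.001, -0.172]
contact_force: [-0.9, 1.9, 6.7]
grip_width: 0.7
```

>>> {"fn": "drive_tool", "kwargs": {
  "deltas": [
    {"hand": 1,"tx": 0,"ty": 0,"tz": 0.02,"wx": 0,"wy": 0,"wz": 0},
    {"hand": 1,"tx": 0,"ty": 0,"tz": 0,"wx": 0,"wy": 0,"wz": 0}
  ]
}}

```text
time: 25.0
tool_pos: [550.0, -102.2, 130.9]
tcp_rot: [-3.141, -0.001, -0.172]
contact_force: [-1.5, 1.6, 6.7]
grip_width: 0.3
```

>>> {"fn": "drive_tool", "kwargs": {
  "deltas": [
    {"hand": 1,"tx": 0,"ty": 0,"tz": 0.02,"wx": 0,"wy": 0,"wz": 0},
    {"hand": 1,"tx": 0,"ty": 0,"tz": 0,"wx": 0,"wy": 0,"wz": 0}
  ]
}}

```text
time: 25.17
tool_pos: [550.0, -102.2, 130.3]
tcp_rot: [-3.141, -0.001, -0.172]
contact_force: [-1.3, 0.8, 7.8]
grip_width: 0.6
```

>>> {"fn": "drive_tool", "kwargs": {
  "deltas": [
    {"hand": 1,"tx": 0,"ty": 0,"tz": 0.02,"wx": 0,"wy": 0,"wz": 0},
    {"hand": 1,"tx": 0,"ty": 0,"tz": 0,"wx": 0,"wy": 0,"wz": 0}
  ]
}}

```text
time: 25.33
tool_pos: [550.0, -102.2, 130.2]
tcp_rot: [-3.142, -0.001, -0.172]
contact_force: [-4.4, 2.4, 13.3]
grip_width: 0.7
```

```bash
python3 - <<'E'
from h import *
for i in range(3):
    o=get_obs();print(o['time'],o['tool_pos'],o['contact_force'],o['moment'])
    im=capture('side')
cv2.imwrite('pics/s12.png',cv2.resize(np.ascontiguousarray(im[160:260,210:370,::-1]),None,fx=5,fy=5,interpolation=cv2.INTER_CUBIC))
E
```

```text
25.3333 [ 549.98706429 -102.23399982  130.21801782] [-4.44849444  2.44348318 13.30255778] [0.34663067 0.70450094 0.02974061]
25.3833 [ 549.99630823 -102.22766664  130.22608487] [-4.21057444  1.76411106 13.16255826] [ 0.32543463  0.71066532 -0.00634083]
25.4333 [ 549.99780522 -102.25332555  130.22702399] [-3.62468256  1.09882247 12.65405057] [ 0.32860987  0.69612636 -0.01796784]
```

>>> {"fn": "drive_tool", "kwargs": {
  "deltas": [
    {"hand": 1,"tx": 0,"ty": 0,"tz": -0.02,"wx": 0,"wy": 0,"wz": 0},
    {"hand": 1,"tx": 0,"ty": 0,"tz": -0.02,"wx": 0,"wy": 0,"wz": 0},
    {"hand": 1,"tx": 0,"ty": 0,"tz": -0.03,"wx": 0,"wy": 0,"wz": 0},
    {"hand": 1,"tx": 0,"ty": 0,"tz": -0.1,"wx": 0,"wy": 0,"wz": 0},
    {"hand": 1,"tx": 0,"ty": 0,"tz": -0.2,"wx": 0,"wy": 0,"wz": 0},
    {"hand": 1,"tx": 0,"ty": -0.1,"tz": -0.1,"wx": 0,"wy": 0,"wz": 0},
    {"hand": 1,"tx": 0,"ty": -0.3,"tz": 0,"wx": 0,"wy": 0,"wz": 0},
    {"hand": 1,"tx": 0,"ty": -0.5,"tz": 0,"wx": 0,"wy": 0,"wz": 0},
    {"hand": 1,"tx": 0,"ty": -0.5,"tz": 0,"wx": 0,"wy": 0,"wz": 0},
    {"hand": 1,"tx": 0,"ty": -0.3,"tz": 0,"wx": 0,"wy": 0,"wz": 0},
    {"hand": 1,"tx": 0,"ty": -0.08,"tz": 0,"wx": 0,"wy": 0,"wz": 0},
    {"hand": 1,"tx": 0,"ty": 0,"tz": 0,"wx": 0,"wy": 0,"wz": 0},
    {"hand": 1,"tx": 0,"ty": 0,"tz": 0,"wx": 0,"wy": 0,"wz": 0},
    {"hand": 1,"tx": 0,"ty": 0,"tz": 0,"wx": 0,"wy": 0,"wz": 0}
  ]
}}

```text
time: 26.65
tool_pos: [561.9, -32.8, 147.3]
tcp_rot: [3.141, 0.0, -0.173]
contact_force: [-0.1, -0.7, -0.5]
grip_width: 0.2
```

```bash
python3 - <<'E'
from h import *
o=get_obs();print(o['time'],o['tool_pos'],o['contact_force'],o['moment'],o['grip_width'])
p=o['tool_pos'][:2]-[538,-170];print('mat',p@[np.cos(.17),-np.sin(.17)],p@[np.sin(.17),np.cos(.17)])
im=capture('side')
cv2.imwrite('pics/s13.png',cv2.resize(np.ascontiguousarray(im[160:260,210:370,::-1]),None,fx=5,fy=5,interpolation=cv2.INTER_CUBIC))
E
```

```text
26.65 [561.89154267 -32.83879503 147.34536166] [-0.10405617 -0.70585852 -0.48791985] [-0.10783182  0.03248526 -0.01353435] 0.2423720278253672
mat 0.34188565889989414 139.22602153861632
```

View pics/s13.png

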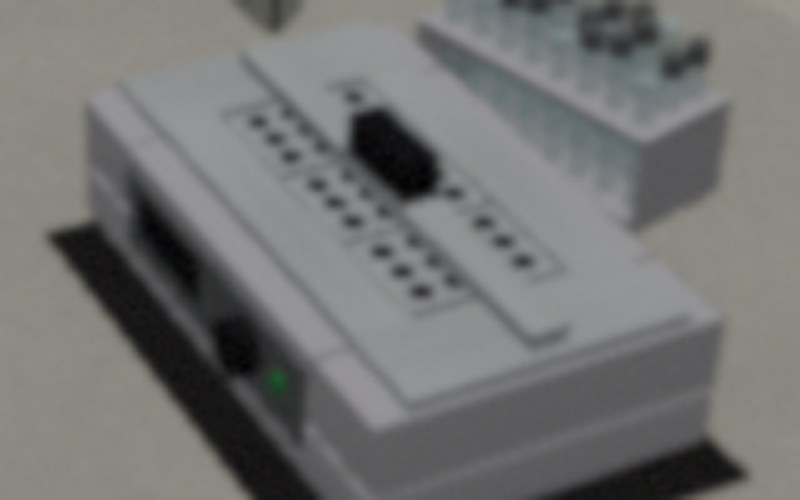

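>>> {"fn": "drive_tool", "kwargs": {
  "deltas": [
    {"hand": 1,"tx": 0,"ty": 0,"tz": 0.1,"wx": 0,"wy": 0,"wz": 0},
    {"hand": 1,"tx": 0,"ty": 0,"tz": 0.1,"wx": 0,"wy": 0,"wz": 0},
    {"hand": 1,"tx": 0,"ty": 0,"tz": 0.1,"wx": 0,"wy": 0,"wz": 0},
    {"hand": 1,"tx": 0,"ty": 0,"tz": 0.05,"wx": 0,"wy": 0,"wz": 0},
    {"hand": 1,"tx": 0,"ty": 0,"tz": 0.03,"wx": 0,"wy": 0,"wz": 0},
    {"hand": 1,"tx": 0,"ty": 0,"tz": 0,"wx": 0,"wy": 0,"wz": 0},
    {"hand": 1,"tx": 0,"ty": 0,"tz": 0,"wx": 0,"wy": 0,"wz": 0}
  ]
}}

```text
time: 27.28
tool_pos: [562.0, -32.2, 132.1]
tcp_rot: [-3.141, 0.0, -0.172]
contact_force: [1.0, -1.0, -0.3]
grip_width: 0.7
```

>>> {"fn": "drive_tool", "kwargs": {
  "deltas": [
    {"hand": 1,"tx": 0,"ty": 0,"tz": 0.02,"wx": 0,"wy": 0,"wz": 0},
    {"hand": 1,"tx": 0,"ty": 0,"tz": 0,"wx": 0,"wy": 0,"wz": 0}
  ]
}}

```text
time: 27.45
tool_pos: [562.0, -32.2, 131.5]
tcp_rot: [-3.142, -0.0, -0.172]
contact_force: [0.3, 0.2, -0.3]
grip_width: 0.2
```

>>> {"fn": "drive_tool", "kwargs": {
  "deltas": [
    {"hand": 1,"tx": 0,"ty": 0,"tz": 0.02,"wx": 0,"wy": 0,"wz": 0},
    {"hand": 1,"tx": 0,"ty": 0,"tz": 0,"wx": 0,"wy": 0,"wz": 0}
  ]
}}

```text
time: 27.62
tool_pos: [561.9, -32.2, 130.5]
tcp_rot: [-3.142, -0.0, -0.172]
contact_force: [0.3, 0.9, 0.1]
grip_width: 0.4
```

>>> {"fn": "drive_tool", "kwargs": {
  "deltas": [
    {"hand": 1,"tx": 0,"ty": 0,"tz": 0.02,"wx": 0,"wy": 0,"wz": 0},
    {"hand": 1,"tx": 0,"ty": 0,"tz": 0,"wx": 0,"wy": 0,"wz": 0}
  ]
}}

```text
time: 27.78
tool_pos: [562.0, -32.2, 130.3]
tcp_rot: [-3.142, -0.0, -0.172]
contact_force: [-0.9, -1.0, 3.9]
grip_width: 0.4
```

>>> {"fn": "drive_tool", "kwargs": {
  "deltas": [
    {"hand": 1,"tx": 0,"ty": 0,"tz": 0.015,"wx": 0,"wy": 0,"wz": 0},
    {"hand": 1,"tx": 0,"ty": 0,"tz": 0,"wx": 0,"wy": 0,"wz": 0}
  ]
}}

```text
time: 27.95
tool_pos: [562.0, -32.2, 130.2]
tcp_rot: [-3.142, -0.001, -0.172]
contact_force: [-2.3, 0.5, 7.7]
grip_width: 0.7
```

```bash
python3 - <<'E'
from h import *
for i in range(7):
    o=get_obs();print(o['time'],o['tool_pos'],o['contact_force'])
    im=capture('side')
cv2.imwrite('pics/s14.png',cv2.resize(np.ascontiguousarray(im[160:260,210:370,::-1]),None,fx=5,fy=5,interpolation=cv2.INTER_CUBIC))
E
```

```text
27.95 [562.00936378 -32.17977762 130.23391991] [-2.33090582  0.51504904  7.69575277]
28.0 [562.03534726 -32.18703787 130.24860382] [-2.79168338  0.24490606  8.47955593]
28.05 [562.04655605 -32.20292244 130.26385795] [-3.38557824  0.6014876   7.66412092]
28.1 [562.04328104 -32.17819783 130.27644531] [-2.2846271   0.54966878  8.25781959]
28.15 [562.02341267 -32.19368352 130.24946007] [-3.33376387  1.24636204  8.51502644]
28.2 [562.03450632 -32.18695766 130.25593498] [-3.72502667  1.22687797  8.6224787 ]
28.25 [562.03520544 -32.18247513 130.26161807] [-2.13923987  0.31890561  7.92623887]
```

View pics/s14.png

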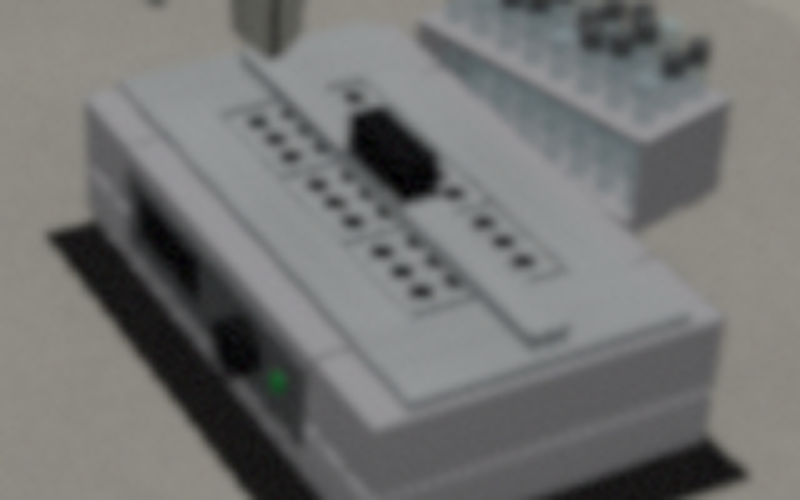

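The right end stays down (540,342), unchanged: no rocking at about 8 N on the left. Next comes the right end.

>>> {"fn": "drive_tool", "kwargs": {
  "deltas": [
    {"hand": 1,"tx": 0,"ty": 0,"tz": -0.02,"wx": 0,"wy": 0,"wz": 0},
    {"hand": 1,"tx": 0,"ty": 0,"tz": -0.02,"wx": 0,"wy": 0,"wz": 0},
    {"hand": 1,"tx": 0,"ty": 0,"tz": -0.03,"wx": 0,"wy": 0,"wz": 0},
    {"hand": 1,"tx": 0,"ty": 0,"tz": -0.1,"wx": 0,"wy": 0,"wz": 0},
    {"hand": 1,"tx": 0,"ty": 0,"tz": -0.3,"wx": 0,"wy": 0,"wz": 0},
    {"hand": 1,"tx": 0,"ty": 0,"tz": -0.4,"wx": 0,"wy": 0,"wz": 0},
    {"hand": 1,"tx": 0,"ty": 0,"tz": -0.25,"wx": 0,"wy": 0,"wz": 0},
    {"hand": 1,"tx": 0,"ty": 0.2,"tz": -0.1,"wx": 0,"wy": 0,"wz": 0}
  ]
}}

```text
time: 28.97
tool_pos: [561.5, -39.5, 179.8]
tcp_rot: [-3.141, -0.003, -0.171]
contact_force: [0.3, -0.3, 0.6]
grip_width: 0.4
```

>>> {"fn": "drive_tool", "kwargs": {
  "deltas": [
    {"hand": 1,"tx": 0,"ty": 0.4,"tz": 0,"wx": 0,"wy": 0,"wz": 0},
    {"hand": 1,"tx": 0,"ty": 0.6,"tz": 0,"wx": 0,"wy": 0,"wz": 0},
    {"hand": 1,"tx": 0,"ty": 0.6,"tz": 0,"wx": 0,"wy": 0,"wz": 0},
    {"hand": 1,"tx": 0,"ty": 0.6,"tz": 0,"wx": 0,"wy": 0,"wz": 0},
    {"hand": 1,"tx": 0,"ty": 0.6,"tz": 0,"wx": 0,"wy": 0,"wz": 0},
    {"hand": 1,"tx": 0,"ty": 0.6,"tz": 0,"wx": 0,"wy": 0,"wz": 0},
    {"hand": 1,"tx": 0,"ty": 0.6,"tz": 0,"wx": 0,"wy": 0,"wz": 0},
    {"hand": 1,"tx": 0,"ty": 0.6,"tz": 0,"wx": 0,"wy": 0,"wz": 0},
    {"hand": 1,"tx": 0,"ty": 0.6,"tz": 0,"wx": 0,"wy": 0,"wz": 0},
    {"hand": 1,"tx": 0,"ty": 0.6,"tz": 0,"wx": 0,"wy": 0,"wz": 0},
    {"hand": 1,"tx": 0,"ty": 0.6,"tz": 0,"wx": 0,"wy": 0,"wz": 0},
    {"hand": 1,"tx": 0,"ty": 0.3,"tz": 0,"wx": 0,"wy": 0,"wz": 0},
    {"hand": 1,"tx": 0,"ty": 0.1,"tz": 0,"wx": 0,"wy": 0,"wz": 0},
    {"hand": 1,"tx": 0,"ty": 0,"tz": 0,"wx": 0,"wy": 0,"wz": 0},
    {"hand": 1,"tx": 0,"ty": 0,"tz": 0,"wx": 0,"wy": 0,"wz": 0}
  ]
}}

```text
time: 30.22
tool_pos: [514.0, -307.2, 177.7]
tcp_rot: [-3.141, 0.0, -0.172]
contact_force: [-1.1, -0.1, 0.8]
grip_width: 0.8
```

```bash
python3 - <<'E'
from h import *
o=get_obs();print(o['time'],o['tool_pos'],o['contact_force'],o['moment'],o['grip_width'])
p=o['tool_pos'][:2]-[538,-170];print('mat',p@[np.cos(.17),-np.sin(.17)],p@[np.sin(.17),np.cos(.17)])
cv2.imwrite('pics/w15.png',capture('wrist')[:,:,::-1])
E
```

```text
30.2167 [ 513.96095371 -307.24469862  177.72169969] [-1.095317   -0.08948177  0.75490692] [-0.12535352  0.08178997  0.06533879] 0.7688861464253934
mat -0.4731373221750573 -139.33326662036072
```

View pics/w15.png

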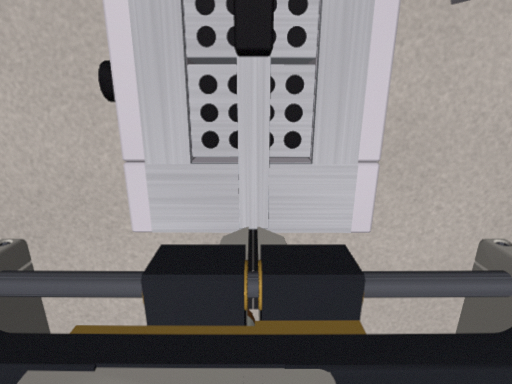

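Fingers are over the right end, aligned on the bar at column 253. Descend 45.7 mm to about 132.

>>> {"fn": "drive_tool", "kwargs": {
  "deltas": [
    {"hand": 1,"tx": 0,"ty": 0,"tz": 0.1,"wx": 0,"wy": 0,"wz": 0},
    {"hand": 1,"tx": 0,"ty": 0,"tz": 0.25,"wx": 0,"wy": 0,"wz": 0},
    {"hand": 1,"tx": 0,"ty": 0,"tz": 0.35,"wx": 0,"wy": 0,"wz": 0},
    {"hand": 1,"tx": 0,"ty": 0,"tz": 0.25,"wx": 0,"wy": 0,"wz": 0},
    {"hand": 1,"tx": 0,"ty": 0,"tz": 0.12,"wx": 0,"wy": 0,"wz": 0},
    {"hand": 1,"tx": 0,"ty": 0,"tz": 0.05,"wx": 0,"wy": 0,"wz": 0},
    {"hand": 1,"tx": 0,"ty": 0,"tz": 0.02,"wx": 0,"wy": 0,"wz": 0},
    {"hand": 1,"tx": 0,"ty": 0,"tz": 0,"wx": 0,"wy": 0,"wz": 0},
    {"hand": 1,"tx": 0,"ty": 0,"tz": 0,"wx": 0,"wy": 0,"wz": 0}
  ]
}}

```text
time: 31.02
tool_pos: [514.3, -308.3, 132.9]
tcp_rot: [3.141, -0.001, -0.172]
contact_force: [-0.5, -0.2, 0.1]
grip_width: 0.8
```

>>> {"fn": "drive_tool", "kwargs": {
  "deltas": [
    {"hand": 1,"tx": 0,"ty": 0,"tz": 0.02,"wx": 0,"wy": 0,"wz": 0},
    {"hand": 1,"tx": 0,"ty": 0,"tz": 0,"wx": 0,"wy": 0,"wz": 0}
  ]
}}

```text
time: 31.18
tool_pos: [514.1, -308.2, 131.9]
tcp_rot: [3.141, -0.001, -0.172]
contact_force: [0.6, 0.7, 0.8]
grip_width: -0.2
```

>>> {"fn": "drive_tool", "kwargs": {
  "deltas": [
    {"hand": 1,"tx": 0,"ty": 0,"tz": 0.02,"wx": 0,"wy": 0,"wz": 0},
    {"hand": 1,"tx": 0,"ty": 0,"tz": 0,"wx": 0,"wy": 0,"wz": 0}
  ]
}}

```text
time: 31.35
tool_pos: [513.9, -308.1, 130.8]
tcp_rot: [3.142, -0.0, -0.172]
contact_force: [-1.0, 0.6, 0.1]
grip_width: 0.6
```

>>> {"fn": "drive_tool", "kwargs": {
  "deltas": [
    {"hand": 1,"tx": 0,"ty": 0,"tz": 0.02,"wx": 0,"wy": 0,"wz": 0},
    {"hand": 1,"tx": 0,"ty": 0,"tz": 0,"wx": 0,"wy": 0,"wz": 0}
  ]
}}

```text
time: 31.52
tool_pos: [514.0, -308.1, 130.3]
tcp_rot: [3.141, -0.0, -0.172]
contact_force: [-0.7, 0.2, 2.1]
grip_width: 0.4
```

>>> {"fn": "drive_tool", "kwargs": {
  "deltas": [
    {"hand": 1,"tx": 0,"ty": 0,"tz": 0.018,"wx": 0,"wy": 0,"wz": 0},
    {"hand": 1,"tx": 0,"ty": 0,"tz": 0,"wx": 0,"wy": 0,"wz": 0}
  ]
}}

```text
time: 31.68
tool_pos: [514.0, -308.1, 130.3]
tcp_rot: [3.141, -0.001, -0.172]
contact_force: [-2.6, 1.3, 7.1]
grip_width: 0.2
```

```bash
python3 - <<'E'
from h import *
for i in range(3):
    o=get_obs();print(o['time'],o['tool_pos'],o['contact_force'])
    im=capture('side')
E
```

```text
31.6833 [ 514.04925553 -308.14737647  130.2861936 ] [-2.6287295   1.27279551  7.09287753]
31.7333 [ 514.05075148 -308.1822204   130.29009887] [-2.85868196  1.78321105  7.65095457]
31.7833 [ 514.06241246 -308.13033779  130.27840117] [-2.10750864  1.06429121  7.26939154]
```

>>> {"fn": "drive_tool", "kwargs": {
  "deltas": [
    {"hand": 1,"tx": 0,"ty": 0,"tz": 0,"wx": 0,"wy": 0,"wz": 0},
    {"hand": 1,"tx": 0,"ty": 0,"tz": 0,"wx": 0,"wy": 0,"wz": 0},
    {"hand": 1,"tx": 0,"ty": 0,"tz": 0,"wx": 0,"wy": 0,"wz": 0},
    {"hand": 1,"tx": 0,"ty": 0,"tz": -0.02,"wx": 0,"wy": 0,"wz": 0},
    {"hand": 1,"tx": 0,"ty": 0,"tz": -0.02,"wx": 0,"wy": 0,"wz": 0},
    {"hand": 1,"tx": 0,"ty": 0,"tz": -0.03,"wx": 0,"wy": 0,"wz": 0},
    {"hand": 1,"tx": 0,"ty": 0,"tz": -0.1,"wx": 0,"wy": 0,"wz": 0},
    {"hand": 1,"tx": 0,"ty": 0,"tz": -0.3,"wx": 0,"wy": 0,"wz": 0},
    {"hand": 1,"tx": 0,"ty": 0,"tz": -0.5,"wx": 0,"wy": 0,"wz": 0},
    {"hand": 1,"tx": 0,"ty": 0,"tz": -0.6,"wx": 0,"wy": 0,"wz": 0},
    {"hand": 1,"tx": 0,"ty": 0,"tz": -0.6,"wx": 0,"wy": 0,"wz": 0},
    {"hand": 1,"tx": 0,"ty": 0,"tz": -0.4,"wx": 0,"wy": 0,"wz": 0},
    {"hand": 1,"tx": 0,"ty": 0,"tz": -0.2,"wx": 0,"wy": 0,"wz": 0},
    {"hand": 1,"tx": 0,"ty": 0,"tz": 0,"wx": 0,"wy": 0,"wz": 0},
    {"hand": 1,"tx": 0,"ty": 0,"tz": 0,"wx": 0,"wy": 0,"wz": 0},
    {"hand": 1,"tx": 0,"ty": 0,"tz": 0,"wx": 0,"wy": 0,"wz": 0}
  ]
}}

```text
time: 33.17
tool_pos: [513.4, -307.7, 238.5]
tcp_rot: [-3.14, 0.002, -0.172]
contact_force: [0.0, 0.3, -0.6]
grip_width: 0.5
```

```bash
python3 - <<'E'
from h import *
o=get_obs();print(o['time'],o['tool_pos'],o['contact_force'])
cv2.imwrite('pics/w16.png',capture('wrist')[:,:,::-1])
im=capture('side')
cv2.imwrite('pics/s16.png',im[:,:,::-1])
E
```

```text
33.1667 [ 513.44573737 -307.68312065  238.53138037] [ 0.00661263  0.26170015 -0.62885195]
```

View pics/s16.png

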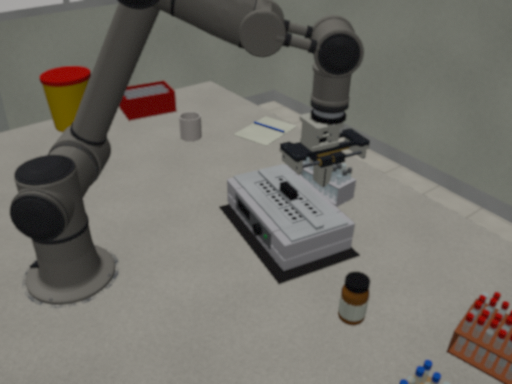

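View pics/w16.png

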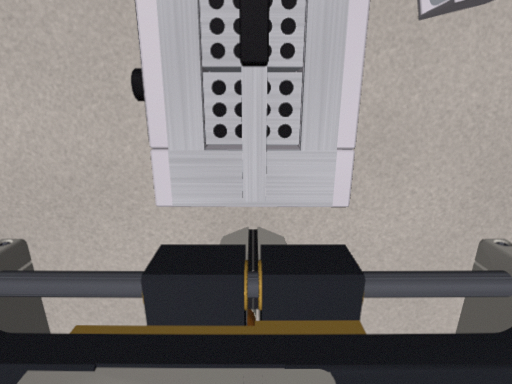

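```bash
python3 -c "
from plant import *
print(close_job())"
```

```text
the job is handed in; nothing more can be done
None
```

The proud block was the left one. It is now pressed home, and the straightedge lies level across the heater, released. I handed the job in at about 33 s of the 72 s allowed. The hand-in reports no verdict.

- **Placing:** I lowered the straightedge lengthwise over the heater to first touch, about 4–5 N with its underside at about 109 mm, and let go.
- **First presses:** At about 10 N on the left end the bar tipped to the left and its right end rose visibly. At about 9–10 N on the right end it rocked back to the right. Heights put the rim at about 106 mm and the block about 3 mm proud.
- **Seating:** I pushed on the bar over the left block. It slid at about 5–8 N and stopped at rim height with about 13 N.
- **Second presses:** About 8 N on the left end and then about 7–8 N on the right end gave the same tool height of about 130.3 mm (0.03 mm apart). The far end did not move in the side view during the left press; I did not view it during the right press.
- **Last pictures:** The bar lies centred along the blocks, the arm is clear about 100 mm above, and the rack, jar and mug look to be where they started.

No check failed. One estimate is uncertain: the force readings are noisy by about 1 N. During the first left press there was also up to 4 N of sideways force at the fingertip, but later wrist views showed the bar still centred across the blocks.

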